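Pack the seed jars into the round storage tin

TASK

Get this batch of seed jars ready for the store. First take the steel mug out of the round tin and hang it by its handle on the hook of the laboratory stand; then stand every corked seed jar from the tray upright on the floor of the tin, close-packed like a honeycomb with one in the middle and the others round it side by side, none of them standing apart. Last, put the clear cover on the tin so that it sits fully down, leave the two white pots in the tray, and leave everything else on the bench as it is.

Things in the scene. Friction and masses are not known exactly. Their poses are not given: they have to be found in the camera images.
- tin_floor (a point): round aluminium tin, open at the top, fixed; the point is the centre of its inner floor, 4 mm above the bench, z up. Wall: outer diameter 150, inner 142 mm, top 30 mm above the floor. It stands on a base plate 176 mm across, level with the floor; the plate outside the wall carries the cover's rim. A jar in the middle and six at 46.5 mm round it just fit, 2.5 mm free between them
- jar1_center (a point): seed jar, 80 mm tall, 90 g: round amber glass body 44 mm across with paper label (foot edge bevelled 4 mm), narrowing above 30 mm to a neck; cork 22 mm across stands from 50 to 80 mm above the foot: grip there when jars stand close. The point is on the axis, 40 mm above the foot; z is the jar's axis. All jars are alike; absent ones read None
- jar2_center (a point): another seed jar like jar1; same point
- jar3_center (a point): another seed jar like jar1; same point
- jar4_center (a point): another seed jar like jar1; same point
- jar5_center (a point): another seed jar like jar1; same point
- jar6_center (a point): another seed jar like jar1; same point
- jar7_center (a point): another seed jar like jar1; same point
- mug_center (a point): steel measuring mug standing in the tin at the start: body 58 mm across, 80 mm tall, open at the top, wall 2 mm, about 0.15 kg. The point is on the axis, 40 mm above its foot. z is the mug's axis, x points to the handle
- mug_handle (a point): centre of the opening of the mug's handle, 44.5 mm from the mug's axis and 41 mm above its foot. The handle is a squared loop of 7 mm round bar in the mug's x-z plane; its opening is 47 mm high (along z) and 27 mm wide (from the body to the outer bar). Axes as the mug's
- hook_seat (a point): hook: a level 8 mm round bar, 225 mm above the bench, pointing from the stand's rod along this frame's -x; 105 mm from the rod's axis its tip bends up and ends 22 mm above the bar's centre line. The point is on the centre line, 70 mm from the rod's axis. A mug lowered with its handle over the bar and let go tips sideways until it hangs below the bar
- cover_knob (a point): middle of the blue knob (24 mm across, 32 mm tall) on the cover: a clear plastic drum, 166 mm across outside, 160 inside, top face 93 mm above its rim, open below, about 0.3 kg, standing on its rim on the bench at the start. The point lies on the axis, 109 mm above the rim, 16 mm above the top face
- cover_rim (a point): centre of the cover's lower rim; z is the cover's axis. When the cover is on the tin this point coincides with the tin's floor point
- tray: shallow grey tray 215 x 248 mm, fixed, rim 14 mm high, floor 3 mm thick, in which the jars and pots stand. Origin: centre of its underside
- pot1: one of two low white plastic pots (39 mm across, 30 mm high, no cork) among the jars in the tray; a bystander that stays in the tray. Origin: centre of its underside
- pot2: one of two low white plastic pots (39 mm across, 30 mm high, no cork) among the jars in the tray; a bystander that stays in the tray. Origin: centre of its underside
- mug: the measuring mug; origin at the centre of its foot, axes as for mug_center
- stand: grey laboratory stand with the hook, fixed: base 100 x 140 mm, upright rod 12 mm thick and 287 mm tall; origin at the foot of the rod; the hook points to its -x
- cover: the cover; origin at the centre of its rim
- dish: flat clear glass dish with lid, 94 mm across, on the bench behind the tin; a bystander. Origin: centre of its underside
- marker: marker pen lying behind the tin; a bystander
- tweezers: steel tweezers lying behind the tin; a bystander

How it is judged:
By the outcome, as a careful person would: the job done as asked, in the order asked, and still so for the second after the job is handed in, with the robot touching nothing.
Of jar1, jar2, jar3, jar4, jar5, jar6, jar7 only 5 to 7 are there at a start; the rules pass over those that are not, and their reading is None.
At some moment in a run one of jar1, jar2, jar3, jar4, jar5, jar6, jar7 may be knocked a few centimetres aside while the robot is not near it.
It also fails if it takes over 210 s, if anything falls off the work surface, if the arm or the gripper's body presses on something with over 40 N, if the wrist force passes 120 N, or if a joint passes its speed limit or range.

ROBOT

A 6-joint arm with a two-finger parallel gripper is mounted at the origin on the work surface. World frame = base frame: x ahead of the robot, y to its left, z up, the work surface at z = 0. Lengths are in m, angles in rad, forces in N, time in s.
With the tool pointing down it reaches from about 0.25 to 0.775 m from the base axis. Payload 4 kg.
Tool frame: the origin (TCP) lies at the centre of the arm's flange, where the gripper is bolted on; the fingertips stand 199 mm ahead of it and the grasp point (between the pads) lies 180 mm ahead of it (robot.tcp_to_tips is the distance from the TCP to the fingertips, in m); z points along the fingers, y is the line along which they close (so a half turn about z gives the same grasp; the last joint's range is limited). The gripper opens to 94 mm and grips with 3 to 60 N. Pads are 16 mm wide; open, the fingers measure 119 mm over their backs; the gripper's body (75 mm by 177 mm) begins 78 mm behind the grasp point.
Start: joints at [-1.355, 0.087, 1.371, -0, 1.684, -0.103], TCP at [0.172, -0.522, 0.405] pointing down, gripper open.
Joint ranges: [-3.1, 3.1], [-0.76, 2.03], [0.27, 2.55], [-1.08, 4.22], [0.17, 2.65], [-2.57, 2.57]. Speed limits (rad/s): [2.79, 2.79, 3.14, 3.14, 3.14, 3.14].

INTERFACE

Orientations are given as [roll, pitch, yaw] about the fixed x, y, z axes, in that order (R = Rz(yaw) Ry(pitch) Rx(roll)).
In Python, from bench import telemetry, snapshot, ticket, robot gives the robot as it stands.
- The arm moves only by the tool apply_moves, never from a script. Its argument "moves" is a list that holds one entry, the list of rows, each a list of 5 numbers: the shift along the tool's x, y, z in units of 50 mm (1.0 is 50 mm), then the turn about the tool's z in units of 10 degrees (1.0 is 10 degrees), then the closure, from 0 (fully open) to 1 (shut). A call has 1 to 10 rows; each row is the pose to reach, as a shift and turn from the pose commanded when the call began, along the tool's axes at that moment; what a row does not reach only later rows make up. A row lasts 1/8 s, in which the tool goes at most 62.5 mm and 10.7 degrees, less where a joint would pass 70% of its speed; a pose out of reach is approached as far as the arm can. A call with a gripper value outside its range is refused whole. The fingers move at their own pace and stop on an object; the grip force is fixed at half the most. Time passes only in rows, so rows that repeat a pose let the fingers close. It gives the time, the measured TCP pose, the force, the opening and the grip force at its end, in the units of the state.
- telemetry.get_obs(): the state, without advancing time (a new reading comes with each control period).
- snapshot(name): name is "side" or "top"; returns a dict with "image" (480x640x3 uint8, red, green, blue), "fovy" (degrees; the focal length in pixels is half the picture's height over the tangent of half this angle, whatever the lens; pixels are square), "cx", "cy" (the principal point, pixels), "D" ([k1, k2, p1, p2, k3] as OpenCV has them; the pictures are not rectified), "R" (3x3) and "t" (3): a world point X has camera coordinates R X + t. Camera axes: x right, y down, z forward; pixel columns grow to the right and rows downward; lengths in m; the calibration is good to about 2 mm. A picture is of the moment at which its call begins. There is no depth.
- ticket.close_job(): hands the job in; it is judged then, once.
The state is a dict: "time": time; "joint_positions": joint angles; "qvel": joint speeds; "joint_torque": joint torques, N m; "tool_pos": TCP position; "ee_rot": TCP orientation; "wrist_force": force on the tool from outside, world axes, zero at the start; "wrist_torque": the same for the moment, N m; "width": finger opening in m; "finger_force": force on a finger pad.
Only numpy, scipy, OpenCV 4.12 (cv2) and the standard library are available. Lean on these libraries where they do the work, as an engineer would, in place of code of your own. Each camera call takes 0.05 s, during which the arm holds its last target. There are 200 camera calls.

## Working session

There is one attempt and no reset: what is moved stays moved. The work goes in short steps, Python scripts to look and compute and a tool call to move; the robot and the scene stay as the last step left them, time stands still between calls to the robot, and variables do not carry over. Pictures are saved under pics/ and viewed, at most 17 in all, crops included, and the job is handed in when it is done.

Besides the shell and the picture viewer there is one more tool, called after "Call:" by a JSON object that holds its "fn" and its "kwargs", one argument or row to a line. apply_moves: Moves the arm, as the interface text tells. Its arguments: {"type":"object","properties":{"moves":{"type":"array","items":{"type":"array","items":{"type":"array","items":{"type":"number"}}}}},"required":["moves"]}

```bash
ls; mkdir -p pics; python3 - <<'E'
from bench import telemetry, snapshot, ticket, robot
import cv2,numpy as np
o=telemetry.get_obs()
print({k:np.round(v,3).tolist() for k,v in o.items()})
for n in("side","top"):
    s=snapshot(n); cv2.imwrite(f"pics/{n}0.png",s["image"][:,:,::-1])
    print(n,s["fovy"],s["cx"],s["cy"],s["D"],np.round(s["R"],3).tolist(),np.round(s["t"],3).tolist())
E
```

```text
pics
{'time': 0.0, 'joint_positions': [-1.355, 0.088, 1.372, 0.0, 1.684, -0.103], 'qvel': [-0.001, 0.001, 0.002, 0.0, -0.0, 0.0], 'joint_torque': [-0.0, -34.019, -30.242, 0.072, 0.033, -0.0], 'tool_pos': [0.172, -0.522, 0.403], 'ee_rot': [-3.139, -0.0, 0.319], 'wrist_force': [-0.522, -0.941, -0.14], 'wrist_torque': [0.065, -0.024, 0.022], 'finger_force': 0.0, 'width': 0.094}
side 42.76199306554201 321.9250410034311 245.97839434132143 [0.05613469 0.         0.         0.         0.        ] [[-0.923, -0.385, 0.005], [-0.238, 0.561, -0.793], [0.302, -0.733, -0.609]] [0.541, 0.25, 1.103]
top 57.1223767784924 321.83122396196 243.2753580920824 [-0.04553085  0.          0.          0.          0.        ] [[0.02, -1.0, -0.012], [-0.999, -0.02, -0.043], [0.043, 0.013, -0.999]] [-0.001, 0.58, 0.99]
```

View pics/side0.png

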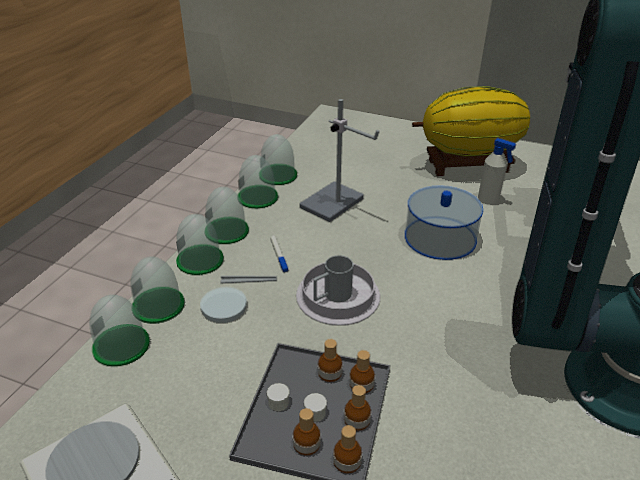

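View pics/top0.png

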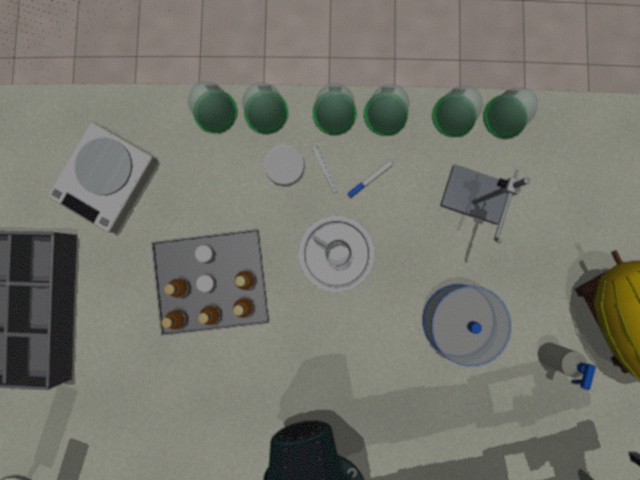

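The side and top views show 5 jars: corks in top at about (176,288), (173,320), (208,315), (243,307) and (244,281). The pots are at (204,254) and (205,284), and the tin at (337,254) with the mug inside, handle to the upper left. The hook bar runs (513,185)→(499,240) and the cover is at about (467,325).

```bash
cat > h.py <<'E'
from bench import telemetry, snapshot, ticket, robot
import cv2,numpy as np
def cam(s):
    f=240/np.tan(np.radians(s["fovy"]/2)); return np.array([[f,0,s["cx"]],[0,f,s["cy"]],[0,0,1]])
def plane(s,uv,z):
    """pixels -> world xy on plane z"""
    n=cv2.undistortPoints(np.asarray(uv,float).reshape(-1,1,2),cam(s),np.array(s["D"])).reshape(-1,2)
    d=np.c_[n,np.ones(len(n))]@s["R"]; c=-s["R"].T@s["t"]
    return (c+d*((z-c[2])/d[:,2])[:,None])[:,:2]
def ray(s,uv):
    n=cv2.undistortPoints(np.asarray(uv,float).reshape(-1,1,2),cam(s),np.array(s["D"])).reshape(-1,2)
    d=np.r_[n[0],1]@s["R"]; return -s["R"].T@s["t"],d/np.linalg.norm(d)
def tri(s1,u1,s2,u2):
    A=[];b=[]
    for s,u in((s1,u1),(s2,u2)):
        c,d=ray(s,u); P=np.eye(3)-np.outer(d,d); A.append(P); b.append(P@c)
    x=np.linalg.lstsq(np.vstack(A),np.hstack(b),rcond=None)[0]
    return x
def proj(s,X):
    r,_=cv2.Rodrigues(s["R"]); return cv2.projectPoints(np.asarray(X,float).reshape(-1,1,3),r,np.array(s["t"]),cam(s),np.array(s["D"]))[0].reshape(-1,2)
def blobs(s,lo,hi,amin=15,box=None):
    m=cv2.inRange(cv2.cvtColor(s["image"],cv2.COLOR_RGB2HSV),np.array(lo),np.array(hi))
    if box: k=np.zeros_like(m); x0,y0,x1,y1=box; k[y0:y1,x0:x1]=1; m*=k
    n,l,st,c=cv2.connectedComponentsWithStats(m)
    return m,[(c[i],st[i]) for i in range(1,n) if st[i][4]>=amin]
def circ(p):
    A=np.c_[2*p,np.ones(len(p))]; x=np.linalg.lstsq(A,(p**2).sum(1),rcond=None)[0]
    return x[:2],np.sqrt(x[2]+x[0]**2+x[1]**2)
E
python3 - <<'E'
from h import *
t,s=snapshot("top"),snapshot("side")
for im,b,n,k in((t,(145,225,275,340),"a",5),(t,(290,210,385,300),"b",6),(s,(230,330,400,480),"c",4),(t,(430,150,540,250),"d",5),(s,(290,240,390,330),"e",5),(t,(410,270,530,370),"f",5)):
    x0,y0,x1,y1=b; globals()[n]=cv2.resize(im["image"][y0:y1,x0:x1,::-1],None,fx=3,fy=3,interpolation=cv2.INTER_CUBIC)
W=np.zeros((600,800,3),np.uint8)
def put(i,x,y): W[y:y+i.shape[0],x:x+i.shape[1]]=i[:600-y,:800-x]
put(a[:,:390],0,0);put(b,400,0);put(d[:,:],0,300);put(e,335,300)
cv2.imwrite("pics/m1.png",W)
hs=cv2.cvtColor(t["image"],cv2.COLOR_RGB2HSV)
for u in((169,289),(168,321),(203,318),(240,308),(239,281),(176,289),(300,250),(325,262),(430,240),(475,327),(340,230)): print(u,hs[u[1],u[0]])
hs=cv2.cvtColor(s["image"],cv2.COLOR_RGB2HSV)
for u in((330,346),(330,365),(363,356),(446,198),(310,310)): print(u,hs[u[1],u[0]])
for im in(t,s):
    m,B=blobs(im,(8,60,120),(22,190,255),10,(130,200,300,350) if im is t else (230,330,400,480))
    for c,st in B: print(np.round(c,1),st)
E
```

```text
Traceback (most recent call last):
TypeError: tuple indices must be integers or slices, not tuple
```

```bash
python3 - <<'E'
from h import *
t,s=snapshot("top"),snapshot("side")
W=np.zeros((600,800,3),np.uint8)
for im,(x0,y0,x1,y1),(X,Y) in((t,(145,225,275,325),(0,0)),(t,(290,210,385,300),(400,0)),(t,(430,150,540,250),(0,300)),(s,(290,240,390,330),(335,300))):
    i=cv2.resize(im["image"][y0:y1,x0:x1,::-1],None,fx=3,fy=3,interpolation=cv2.INTER_CUBIC)
    W[Y:Y+i.shape[0],X:X+i.shape[1]]=i
cv2.imwrite("pics/m1.png",W)
hs=cv2.cvtColor(t["image"],cv2.COLOR_RGB2HSV)
for u in((169,289),(168,321),(203,318),(240,308),(239,281),(176,289),(300,250),(325,262),(430,240),(475,327),(340,230)): print(u,hs[u[1],u[0]])
hs=cv2.cvtColor(s["image"],cv2.COLOR_RGB2HSV)
for u in((330,346),(330,365),(363,356),(446,198),(310,310)): print(u,hs[u[1],u[0]])
for im in(t,s):
    m,B=blobs(im,(8,60,120),(22,190,255),10,(130,200,300,350) if im is t else (230,330,400,480))
    for c,st in B: print(np.round(c,1),st)
E
```

```text
(169, 289) [ 22  98 148]
(168, 321) [ 24  94 144]
(203, 318) [ 22  93 148]
(240, 308) [ 30  70 145]
(239, 281) [ 28  77 146]
(176, 289) [ 18 139  57]
(300, 250) [ 75   3 147]
(325, 262) [135   3 147]
(430, 240) [ 37  24 138]
(475, 327) [109 206 140]
(340, 230) [  0   0 148]
(330, 346) [ 18 119 180]
(330, 365) [ 15 209  83]
(363, 356) [ 17 120 170]
(446, 198) [108 248  68]
(310, 310) [165   8 126]
[167.5 289.3] [164 284   9  10  54]
[235.7 312.2] [233 308   9   7  18]
[200.8 318.9] [198 314   8  10  42]
[165.6 322.9] [162 318   9  10  61]
[330.1 343. ] [324 339  13   9  90]
[363.2 354.3] [357 350  13  10  94]
[358.5 389.7] [352 385  14  11 111]
[305.7 413.6] [299 408  14  12 123]
[348.3 430.9] [341 425  15  13 138]
```

View pics/m1.png

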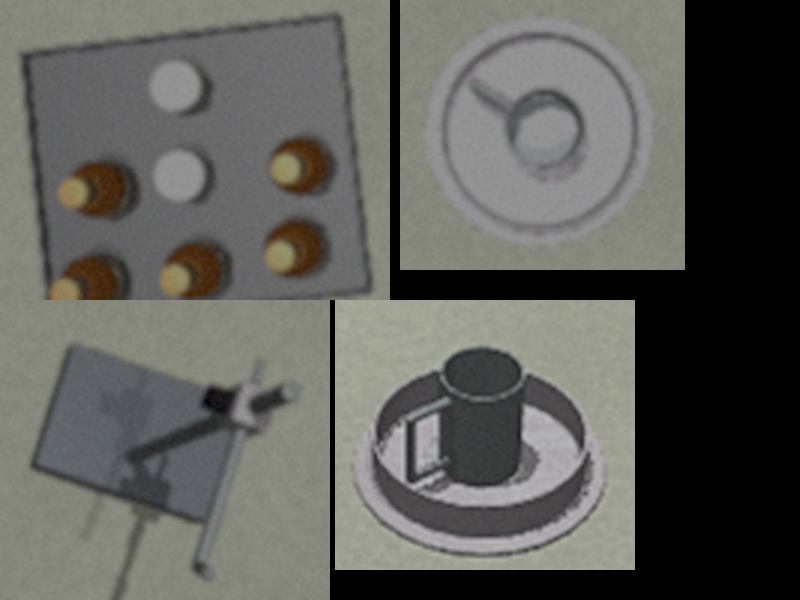

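The crops show the mug rim centred at about (338,253) in top, the handle end at about (314,238), and the hook bar from (511,193) to (497,238). The side view has the mug rim at about (339,264).

```bash
cat >> h.py <<'E'
def corks(t,s,verbose=1):
    """cork tops (z=.083 tray / .084 tin) from both views: list of xy"""
    out=[]
    for im in (t,s):
        m,B=blobs(im,(12,50,112),(34,190,255),20,(130,190,390,350) if im is t else (230,230,420,480))
        out.append([(plane(im,[c],.081)[0],c,st[4]) for c,st in B])
    return out
E
python3 - <<'E'
from h import *
t,s=snapshot("top"),snapshot("side"); np.set_printoptions(precision=4,suppress=True)
T,S=corks(t,s)
print("top",*[(p,np.round(c,1),a) for p,c,a in T],sep="\n"); print("side",*[(p,np.round(c,1),a) for p,c,a in S],sep="\n")
# tin plate outline
def outline(im,box,z,vlo,smax):
    m,B=blobs(im,(0,0,vlo),(180,smax,255),500,box); c=cv2.findContours(m,0,1)[0]; c=max(c,key=cv2.contourArea).reshape(-1,2)
    p=plane(im,cv2.convexHull(c).reshape(-1,2).astype(float),z); return cv2.minEnclosingCircle((p*1000).astype(np.float32)),circ(p)
print("tin top",outline(t,(290,205,390,300),.004,135,14)); print("tin side",outline(s,(285,240,390,330),.004,110,20))
print("mug rim",plane(t,[[338.3,252.7]],.084),plane(s,[[339.3,264.3]],.084))
print("handle end top",plane(t,[[314,237.7]],.070), "side outer bar",plane(s,[[314.5,279]],.070),"tri",tri(t,[314,237.7],s,[314.5,279]))
print("rod top",plane(t,[[526.7,180]],.287),plane(s,[[340,100]],.287),"foot",plane(t,[[473,203]],.01),plane(s,[[338,200]],.01))
print("bar",plane(t,[[510.7,193.3],[496.7,238.3]],.225),"side",plane(s,[[345,127],[376,136]],.225))
for im,b in((t,(460,310,490,345)),(s,(430,185,465,215))):
    m,B=blobs(im,(100,150,40),(125,255,255),20,b); print("knob",[(plane(im,[c],.115),c,st[4]) for c,st in B])
W=np.zeros((600,800,3),np.uint8)
for im,(x0,y0,x1,y1),(X,Y),k in((s,(310,90,400,220),(0,0),4),(s,(395,175,495,265),(400,0),4)):
    i=cv2.resize(im["image"][y0:y1,x0:x1,::-1],None,fx=k,fy=k,interpolation=cv2.INTER_CUBIC); W[Y:Y+i.shape[0],X:X+i.shape[1]]=i[:600-Y]
cv2.imwrite("pics/m2.png",W)
E
```

```text
top
(array([0.4936, 0.1827]), array([239.5, 280.8]), np.int32(81))
(array([0.4729, 0.3346]), array([168.4, 288.9]), np.int32(82))
(array([0.432 , 0.1852]), array([237.6, 310. ]), np.int32(81))
(array([0.4134, 0.2598]), array([202.4, 317.9]), np.int32(84))
(array([0.4014, 0.3379]), array([165.9, 322.6]), np.int32(76))
side
(array([0.4961, 0.1805]), array([330.1, 343. ]), np.int32(92))
(array([0.4342, 0.1828]), array([363.1, 354.3]), np.int32(100))
(array([0.4154, 0.2578]), array([358.6, 390. ]), np.int32(118))
(array([0.4752, 0.3326]), array([305.8, 413.6]), np.int32(127))
(array([0.4035, 0.3365]), array([348.3, 430.9]), np.int32(141))
tin top (((557.7192993164062, -22.406448364257812), 88.74856567382812), (array([ 0.558, -0.022]), np.float64(0.08788544145549715)))
tin side (((569.0408935546875, -63.32466506958008), 131.789794921875), (array([ 0.5767, -0.0472]), np.float64(0.11205012539107564)))
mug rim [[ 0.5573 -0.0253]] [[ 0.5589 -0.0245]]
handle end top [[0.5888 0.027 ]] side outer bar [[0.5936 0.0219]] tri [0.5898 0.0274 0.0754]
rod top [[ 0.6803 -0.3326]] [[ 0.6834 -0.3348]] foot [[ 0.6789 -0.3338]] [[ 0.6875 -0.3491]]
bar [[ 0.6676 -0.3314]
 [ 0.5856 -0.3059]] side [[ 0.6684 -0.332 ]
 [ 0.5887 -0.318 ]]
knob [(array([[ 0.4105, -0.3042]]), array([474.6082, 327.3299]), np.int32(97))]
knob [(array([[ 0.4113, -0.2997]]), array([445.6857, 198.3071]), np.int32(140))]
```

View pics/m2.png

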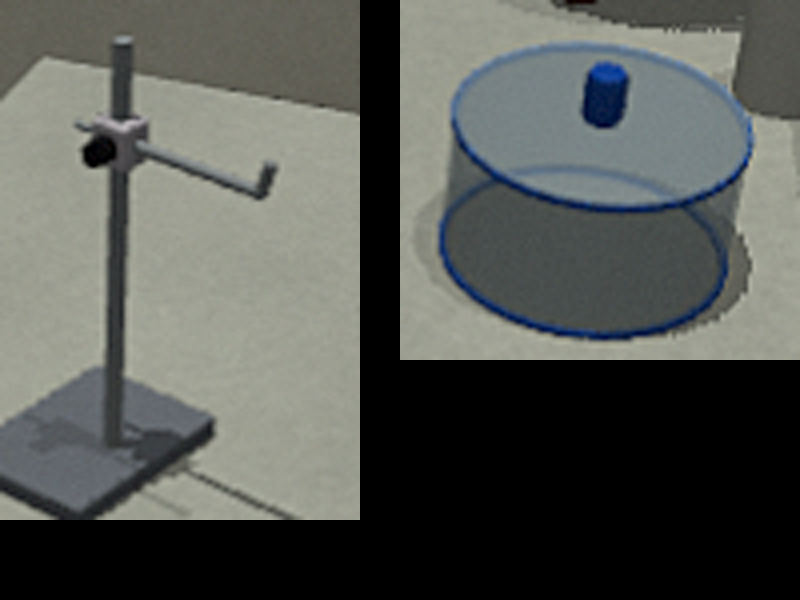

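```bash
cat >> h.py <<'E'
def st(): 
    o=telemetry.get_obs(); return o["time"],np.array(o["tool_pos"]),o["ee_rot"][2],o
def units(p0,yaw0,p,yaw):
    c,s=np.cos(yaw0),np.sin(yaw0); d=np.array(p)-p0
    w=(np.degrees(yaw-yaw0)+180)%360-180
    return np.round([*(np.array([c*d[0]+s*d[1],s*d[0]-c*d[1],-d[2]])/.05),-w/10],3).tolist()
def plan(*pts):
    """pts: (x,y,z,yawdeg); rows relative to the present pose"""
    t,p,y,o=st(); print("t%.2f"%t,np.round(p,4),"yaw %.2f"%np.degrees(y),"w %.3f"%o["width"],"F",np.round(o["wrist_force"],1),"ff %.1f"%o["finger_force"])
    for q in pts: print(units(p,y,q[:3],np.radians(q[3])))
E
python3 - <<'E'
from h import *
plan((.557,-.025,.40,58.5),(.557,-.025,.247,58.5))
t,s=snapshot("top"),snapshot("side")
print(plane(t,[[498.3,240.7]],.247),plane(s,[[347.5,128],[374.5,138]],.225),plane(s,[[377.5,131.2]],.247))
E
```

```text
t0.40 [ 0.1724 -0.5223  0.4045] yaw 18.27 w 0.094 F [-1.7  0.2  0.1] ff 0.0
[10.422, -7.033, 0.091, -4.023]
[10.422, -7.033, 3.151, -4.023]
[[ 0.58009693 -0.30024663]] [[ 0.66133512 -0.32960823]
 [ 0.58870313 -0.30768258]] [[ 0.58044308 -0.29977127]]
```

Call:
{"fn": "apply_moves", "kwargs": {
  "moves": [
    [[1,-0.7,0,0,0],[2.1,-1.4,0,-1,0],[3.2,-2.1,0,-2,0],[4.2,-2.8,0,-3,0],[5.2,-3.5,0,-4,0],[6.2,-4.2,0,-4,0],[7.2,-4.9,0,-4,0],[8.2,-5.6,0,-4,0],[9.2,-6.3,0,-4,0],[10.4,-7.03,0.1,-4.02,0]]
  ]
}}

```text
time: 1.75
tool_pos: [0.5518, -0.0296, 0.401]
ee_rot: [3.139, -0.0, 1.021]
wrist_force: [0.5, -0.7, 0.5]
width: 0.0939
finger_force: 0.0
```

Call:
{"fn": "apply_moves", "kwargs": {
  "moves": [
    [[0,0,0,0,0],[0,0,0,0,0]]
  ]
}}

```text
time: 2.0
tool_pos: [0.5508, -0.0316, 0.4]
ee_rot: [-3.141, 0.001, 1.021]
wrist_force: [0.4, 0.1, -0.4]
width: 0.0939
finger_force: 0.0
```

```bash
python3 - <<'E'
from h import *
plan((.5575,-.025,.247,58.5))
s=snapshot("side")
i=cv2.resize(s["image"][180:330,260:420,::-1],None,fx=4,fy=4,interpolation=cv2.INTER_CUBIC); cv2.imwrite("pics/m3.png",i)
E
```

```text
t2.00 [ 0.5508 -0.0316  0.4   ] yaw 58.49 w 0.094 F [ 0.4  0.1 -0.4] ff 0.0
[0.182, 0.045, 3.061, -0.001]
```

View pics/m3.png

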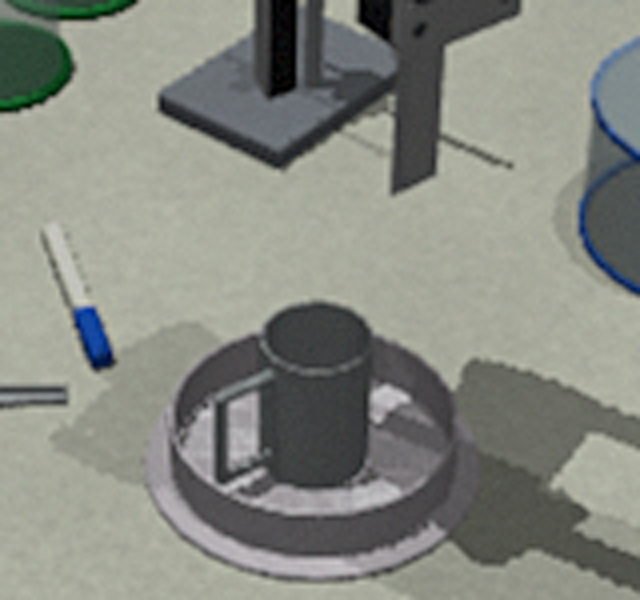

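The picture shows the mug standing clear in the tin at crop (317,390), handle to the left, with the fingers above it on either side.

Call:
{"fn": "apply_moves", "kwargs": {
  "moves": [
    [[0.18,0.05,0.8,0,0],[0.18,0.05,1.6,0,0],[0.18,0.05,2.4,0,0],[0.18,0.05,3.06,0,0],[0.18,0.05,3.06,0,0],[0.18,0.05,3.06,0,0.3],[0.18,0.05,3.06,0,0.6],[0.18,0.05,3.06,0,0.8],[0.18,0.05,3.06,0,0.8],[0.18,0.05,3.06,0,0.8]]
  ]
}}

```text
time: 3.3
tool_pos: [0.5578, -0.025, 0.2481]
ee_rot: [3.141, -0.0, 1.021]
wrist_force: [-2.6, 0.4, 3.8]
width: 0.0586
finger_force: 30.0
```

Call:
{"fn": "apply_moves", "kwargs": {
  "moves": [
    [[0,0,0,0,0.8],[0,0,-0.2,0,0.8],[0,0,-0.8,0,0.8],[0,0,-1.6,0,0.8],[0,0,-2.4,0,0.8],[0,0,-3.2,0,0.8],[0,0,-3.8,0,0.8],[0,0,-3.8,0,0.8],[0,0,-3.8,0,0.8]]
  ]
}}

```text
time: 4.42
tool_pos: [0.5577, -0.0252, 0.4353]
ee_rot: [-3.139, 0.001, 1.02]
wrist_force: [-0.4, 0.2, -1.7]
width: 0.0587
finger_force: 30.0
```

```bash
python3 - <<'E'
from h import *
plan()
t,s=snapshot("top"),snapshot("side")
cv2.imwrite("pics/m4.png",cv2.resize(s["image"][80:330,240:500,::-1],None,fx=2.4,fy=2.4,interpolation=cv2.INTER_CUBIC))
print([np.round(p,4) for p,c,a in corks(t,s)[0]])
E
```

```text
t4.42 [ 0.5577 -0.0252  0.4353] yaw 58.46 w 0.059 F [-0.4  0.2 -1.7] ff 30.0
[array([0.4937, 0.1827]), array([0.4731, 0.3341]), array([0.4322, 0.1849]), array([0.4135, 0.2594]), array([0.4018, 0.3381])]
```

View pics/m4.png

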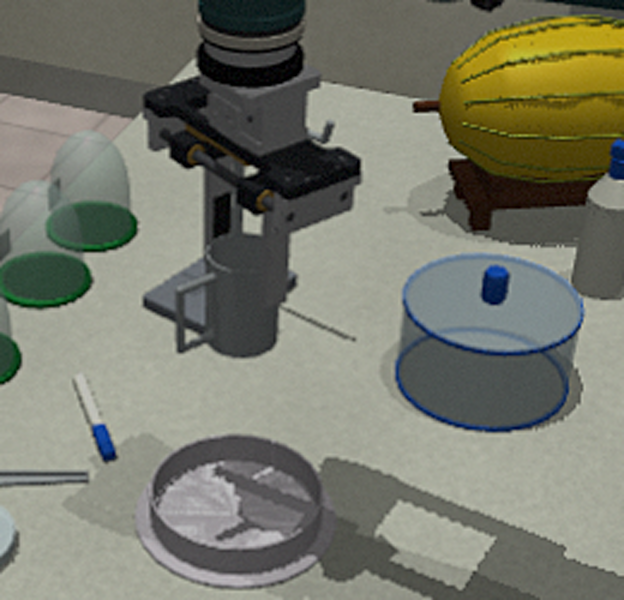

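The mug is held at crop (245,295), handle left; the tin is empty.

```bash
python3 - <<'E'
from h import *
plan((.5046,-.3223,.437,72))
E
```

```text
t4.53 [ 0.5577 -0.0252  0.4346] yaw 58.46 w 0.058 F [-0.4 -0.6 -2.2] ff 30.0
[-5.62, 2.204, -0.048, -1.354]
```

Call:
{"fn": "apply_moves", "kwargs": {
  "moves": [
    [[-0.6,0.24,-0.05,-0.5,0.8],[-1.3,0.52,-0.05,-1,0.8],[-2.1,0.84,-0.05,-1.35,0.8],[-2.9,1.15,-0.05,-1.35,0.8],[-3.7,1.45,-0.05,-1.35,0.8],[-4.5,1.76,-0.05,-1.35,0.8],[-5.1,2.0,-0.05,-1.35,0.8],[-5.62,2.2,-0.05,-1.35,0.8],[-5.62,2.2,-0.05,-1.35,0.8],[-5.62,2.2,-0.05,-1.35,0.8]]
  ]
}}

```text
time: 5.78
tool_pos: [0.5047, -0.3218, 0.4385]
ee_rot: [-3.139, -0.001, 1.256]
wrist_force: [0.3, -0.3, -1.4]
width: 0.0586
finger_force: 30.0
```

```bash
python3 - <<'E'
from h import *
u=np.array([.951,-.309]);rod=np.array([.680,-.3325]);h=np.array([.309,.951])
def m(d): return rod-u*d-.0445*h
plan((*m(.140),.437,72),(*m(.07),.437,72),(*m(.07),.408,72))
t,s=snapshot("top"),snapshot("side")
A=cv2.resize(s["image"][80:230,300:440,::-1],None,fx=4,fy=4,interpolation=cv2.INTER_CUBIC)
cv2.imwrite("pics/m5.png",A)
_,p,y,_=st()
H=np.r_[p[:2]+.0445*np.array([np.cos(y),np.sin(y)]),p[2]-.203]; x=np.array([np.cos(y),np.sin(y),0]);z=np.array([0,0,1])
print("pred opening corners side px, crop",[(4*(proj(s,H+a*.0135*x+b*.0235*z)-[300,80])).round()[0].tolist() for a,b in((1,1),(1,-1),(-1,1),(-1,-1))])
E
```

```text
t5.78 [ 0.5047 -0.3218  0.4385] yaw 71.98 w 0.059 F [ 0.3 -0.3 -1.4] ff 30.0
[-0.01, 0.601, 0.029, -0.002]
[-0.01, 2.001, 0.029, -0.002]
[-0.01, 2.001, 0.609, -0.002]
pred opening corners side px, crop [[395.0, 230.0], [388.0, 308.0], [424.0, 212.0], [416.0, 290.0]]
```

View pics/m5.png

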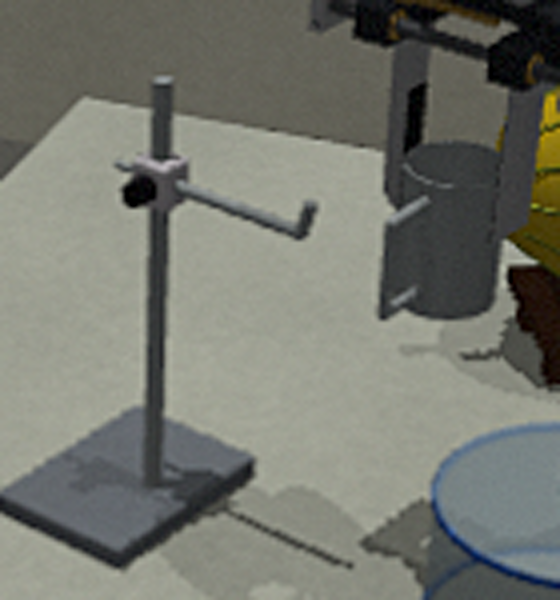

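The picture shows the handle opening at crop (390–425, 205–308), where my projection puts it, in line with the bar, whose tip is at (308,205). I'll thread it on.

Call:
{"fn": "apply_moves", "kwargs": {
  "moves": [
    [[0,0.3,0.03,0,0.8],[0,0.6,0.03,0,0.8],[0,0.9,0.03,0,0.8],[0,1.2,0.03,0,0.8],[0,1.5,0.03,0,0.8],[0,1.8,0.03,0,0.8],[0,2.0,0.03,0,0.8],[0,2.0,0.03,0,0.8],[0,2.0,0.03,0,0.8]]
  ]
}}

```text
time: 7.0
tool_pos: [0.5996, -0.3529, 0.4383]
ee_rot: [-3.141, 0.0, 1.256]
wrist_force: [-0.5, -0.0, -1.7]
width: 0.0584
finger_force: 30.0
```

```bash
python3 - <<'E'
from h import *
plan()
s=snapshot("side")
cv2.imwrite("pics/m6.png",cv2.resize(s["image"][80:190,300:420,::-1],None,fx=4,fy=4,interpolation=cv2.INTER_CUBIC))
E
```

```text
t7.00 [ 0.5996 -0.3529  0.4383] yaw 71.98 w 0.058 F [-0.5 -0.  -1.7] ff 30.0
```

View pics/m6.png

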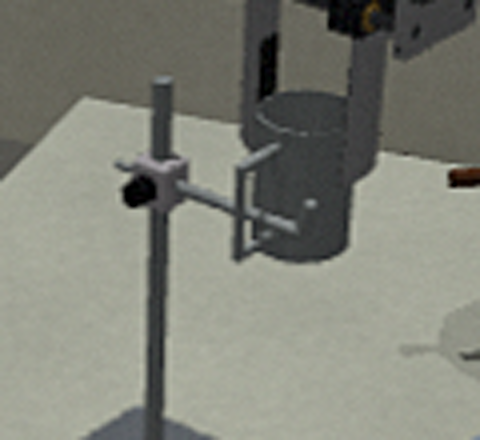

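The bar passes through the handle opening, with the tip visible at (310,205). Next I lower and release.

Call:
{"fn": "apply_moves", "kwargs": {
  "moves": [
    [[0,0,0.15,0,0.8],[0,0,0.3,0,0.8],[0,0,0.45,0,0.8],[0,0,0.56,0,0.8],[0,0,0.56,0,0.8]]
  ]
}}

```text
time: 7.68
tool_pos: [0.5996, -0.3532, 0.4094]
ee_rot: [-3.14, -0.0, 1.256]
wrist_force: [-0.4, 0.3, -1.4]
width: 0.0585
finger_force: 30.0
```

Call:
{"fn": "apply_moves", "kwargs": {
  "moves": [
    [[0,0,0,0,0.3],[0,0,0,0,0.2],[0,0,0,0,0.1],[0,0,0,0,0],[0,0,0,0,0],[0,0,0,0,0],[0,0,-0.3,0,0],[0,0,-0.8,0,0],[0,0,-1.6,0,0],[0,0,-2.0,0,0]]
  ]
}}

```text
time: 8.93
tool_pos: [0.599, -0.3527, 0.5149]
ee_rot: [3.136, 0.002, 1.256]
wrist_force: [0.3, -0.6, 0.0]
width: 0.0937
finger_force: 0.0
```

```bash
python3 - <<'E'
from h import *
plan()
t,s=snapshot("top"),snapshot("side")
cv2.imwrite("pics/m7.png",cv2.resize(s["image"][80:330,250:500,::-1],None,fx=2.4,fy=2.4,interpolation=cv2.INTER_CUBIC))
T,S=corks(t,s); print([np.round(p,4) for p,c,a in T],[np.round(p,4) for p,c,a in S])
E
```

```text
t8.93 [ 0.599  -0.3527  0.5149] yaw 71.97 w 0.094 F [ 0.3 -0.6  0. ] ff 0.0
[array([0.4936, 0.1829]), array([0.4729, 0.3344]), array([0.4317, 0.1851]), array([0.4134, 0.2597]), array([0.4017, 0.338 ])] [array([0.4961, 0.1804]), array([0.4342, 0.1829]), array([0.4155, 0.2578]), array([0.4751, 0.3328]), array([0.4037, 0.3366])]
```

View pics/m7.png

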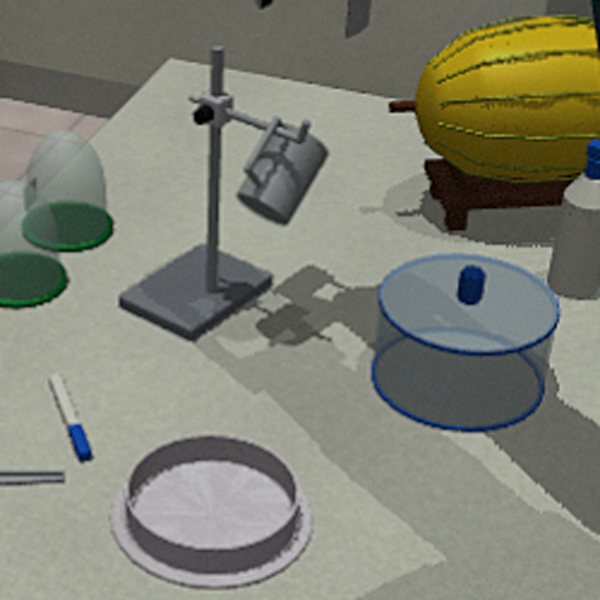

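The mug hangs on the bar at crop (285,170), and the tin at (215,510) is empty. Next come the jars.

```bash
python3 - <<'E'
from h import *
np.set_printoptions(precision=4,suppress=True)
plan((.495,.182,.36,90))
t,s=snapshot("top"),snapshot("side")
for n,im,box,v in(("t",t,(285,200,390,305),125),("s",s,(285,235,390,335),100)):
    m,_=blobs(im,(0,0,v),(180,16,255),1,box); m=cv2.morphologyEx(m,cv2.MORPH_OPEN,np.ones((3,3)))
    c=max(cv2.findContours(m,0,1)[0],key=cv2.contourArea).reshape(-1,2)
    h=cv2.convexHull(c).reshape(-1,2).astype(float); p=plane(im,h,.004)
    if n=="s": k=h[:,1]>285; p=p[k]
    print(n,len(p),circ(p), (np.linalg.norm(p-circ(p)[0],axis=1)).round(4))
E
```

```text
t9.03 [ 0.599  -0.3527  0.5155] yaw 71.97 w 0.094 F [-0.2 -0.3  1.3] ff 0.0
[9.525, -5.289, 3.11, -1.803]
t 36 (array([ 0.5579, -0.022 ]), np.float64(0.0891131258942529)) [0.0892 0.0891 0.0898 0.0898 0.089  0.0889 0.0888 0.0885 0.0886 0.0886
 0.0888 0.0889 0.0898 0.09   0.089  0.0889 0.0896 0.0892 0.0887 0.0891
 0.0888 0.0892 0.0891 0.0903 0.0894 0.0893 0.0891 0.0889 0.0888 0.0882
 0.0879 0.0884 0.0887 0.0912 0.0899 0.0888]
s 23 (array([ 0.5599, -0.0223]), np.float64(0.08835220664944014)) [0.0887 0.0886 0.0883 0.0881 0.0883 0.0884 0.0886 0.0888 0.0879 0.088
 0.0881 0.0879 0.0878 0.0878 0.0891 0.0891 0.0887 0.0894 0.0883 0.0878
 0.0881 0.0882 0.0881]
```

Call:
{"fn": "apply_moves", "kwargs": {
  "moves": [
    [[1,-0.55,0.2,-0.6,0],[2,-1.1,0.5,-1.2,0],[3,-1.65,0.8,-1.8,0.2],[4,-2.2,1.1,-1.8,0.4],[5,-2.75,1.4,-1.8,0.55],[6,-3.3,1.8,-1.8,0.55],[7,-3.85,2.2,-1.8,0.55],[8,-4.4,2.6,-1.8,0.55],[9,-4.95,3,-1.8,0.55],[9.52,-5.29,3.1,-1.8,0.55]]
  ]
}}

```text
time: 10.38
tool_pos: [0.4937, 0.1836, 0.3515]
ee_rot: [-3.135, 0.001, 1.573]
wrist_force: [-0.1, -0.3, -0.7]
width: 0.0423
finger_force: 0.0
```

Call:
{"fn": "apply_moves", "kwargs": {
  "moves": [
    [[0,0,0,0,0.55],[0,0,0,0,0.55]]
  ]
}}

```text
time: 10.62
tool_pos: [0.4954, 0.1808, 0.3545]
ee_rot: [-3.141, 0.001, 1.57]
wrist_force: [-0.4, -0.5, 0.3]
width: 0.042
finger_force: 0.0
```

```bash
python3 - <<'E'
from h import *
plan((.495,.1817,.249,90))
E
```

```text
t10.62 [0.4954 0.1808 0.3545] yaw 89.95 w 0.042 F [-0.4 -0.5  0.3] ff 0.0
[0.018, -0.008, 2.11, -0.005]
```

Call:
{"fn": "apply_moves", "kwargs": {
  "moves": [
    [[0.02,0,0.8,0,0.55],[0.02,0,1.6,0,0.55],[0.02,0,2.11,0,0.55],[0.02,0,2.11,0,0.55],[0.02,0,2.11,0,0.7],[0.02,0,2.11,0,0.9],[0.02,0,2.11,0,0.9],[0.02,0,2.11,0,0.9]]
  ]
}}

```text
time: 11.62
tool_pos: [0.496, 0.1824, 0.2515]
ee_rot: [3.138, -0.0, 1.57]
wrist_force: [-0.5, -0.4, 5.7]
width: 0.0213
finger_force: 30.0
```

Call:
{"fn": "apply_moves", "kwargs": {
  "moves": [
    [[0,0,-0.1,0,0.9],[0,0,-0.4,0,0.9],[0,0,-1.2,0,0.9],[0,0,-2.0,0,0.9],[0,0,-2.4,0,0.9],[0,0,-2.4,0,0.9]]
  ]
}}

```text
time: 12.38
tool_pos: [0.4957, 0.1825, 0.3725]
ee_rot: [3.137, -0.001, 1.57]
wrist_force: [0.4, 0.2, -2.0]
width: 0.0219
finger_force: 30.0
```

```bash
python3 - <<'E'
from h import *
plan((.559,-.022,.36,90),(.559,-.022,.2505,90))
E
```

```text
t12.38 [0.4957 0.1825 0.3725] yaw 89.98 w 0.022 F [ 0.4  0.2 -2. ] ff 30.0
[-4.09, 1.268, 0.249, -0.002]
[-4.09, 1.268, 2.439, -0.002]
```

Call:
{"fn": "apply_moves", "kwargs": {
  "moves": [
    [[-0.6,0.2,0.1,0,0.9],[-1.4,0.45,0.2,0,0.9],[-2.2,0.7,0.2,0,0.9],[-3.0,0.95,0.2,0,0.9],[-3.7,1.15,0.2,0,0.9],[-4.09,1.27,0.2,0,0.9],[-4.09,1.27,0.2,0,0.9],[-4.09,1.27,0.2,0,0.9],[-4.09,1.27,0.2,0,0.9]]
  ]
}}

```text
time: 13.5
tool_pos: [0.5586, -0.021, 0.3598]
ee_rot: [-3.142, -0.0, 1.572]
wrist_force: [-0.7, 0.3, -1.0]
width: 0.0211
finger_force: 30.0
```

```bash
python3 - <<'E'
from h import *
plan((.559,-.022,.253,90))
for k in range(3):
    s=snapshot("side");print(np.round(st()[1],4))
t=snapshot("top")
T,S=corks(t,s)
# held jar axis seen in side: amber blob centre -> plane at body height; foot z = TCP-.2485
p=st()[1]; fz=p[2]-.2485
m,B=blobs(s,(5,120,30),(20,255,200),60,(250,150,420,330)); 
for c,a in B: print(c,a,plane(s,[c],fz+.02),"pred px",proj(s,[p[0],p[1],fz+.02]))
E
```

```text
t13.50 [ 0.5586 -0.021   0.3598] yaw 90.07 w 0.021 F [-0.7  0.3 -1. ] ff 30.0
[-0.021, 0.008, 2.135, 0.007]
[ 0.5586 -0.021   0.3598]
[ 0.5587 -0.0212  0.3599]
[ 0.5587 -0.0213  0.3599]
[337.8976378  237.12860892] [328 219  21  31 381] [[ 0.57277123 -0.04934921]] pred px [[339.36634674 246.57087289]]
```

Call:
{"fn": "apply_moves", "kwargs": {
  "moves": [
    [[-0.01,0,0.7,0,0.9],[-0.01,0,1.4,0,0.9],[-0.01,0,1.9,0,0.9],[-0.01,0,2.13,0,0.9],[-0.01,0,2.13,0,0.9],[-0.01,0,2.13,0,0.7],[-0.01,0,2.13,0,0.6],[-0.01,0,2.13,0,0.6],[-0.01,0,1.5,0,0.6],[-0.01,0,0.2,0,0.6]]
  ]
}}

```text
time: 14.95
tool_pos: [0.5581, -0.0226, 0.3448]
ee_rot: [-3.134, -0.001, 1.57]
wrist_force: [1.4, -0.6, -0.7]
width: 0.0377
finger_force: 0.0
```

```bash
python3 - <<'E'
from h import *
plan((.4331,.184,.37,30),(.4331,.184,.254,30))
t,s=snapshot("top"),snapshot("side")
T,S=corks(t,s); print([np.round(p,4) for p,c,a in T],[np.round(p,4) for p,c,a in S])
E
```

```text
t14.95 [ 0.5581 -0.0226  0.3448] yaw 89.96 w 0.038 F [ 1.4 -0.6 -0.7] ff 0.0
[4.131, -2.503, -0.504, 5.996]
[4.131, -2.503, 1.816, 5.996]
[array([0.473 , 0.3342]), array([0.4319, 0.1851]), array([0.4135, 0.2596]), array([0.4016, 0.3381])] [array([0.4342, 0.1829]), array([0.4156, 0.2577]), array([0.4751, 0.3328]), array([0.4037, 0.3366])]
```

Call:
{"fn": "apply_moves", "kwargs": {
  "moves": [
    [[0.4,-0.25,-0.3,1,0.55],[1.1,-0.7,-0.5,2,0.55],[1.9,-1.15,-0.5,3,0.55],[2.7,-1.65,-0.5,4,0.55],[3.5,-2.1,-0.5,5,0.55],[4.13,-2.5,-0.5,6,0.55],[4.13,-2.5,-0.3,6,0.55],[4.13,-2.5,-0.3,6,0.55]]
  ]
}}

```text
time: 16.05
tool_pos: [0.434, 0.1834, 0.3609]
ee_rot: [3.141, 0.002, 0.525]
wrist_force: [0.7, -0.3, -1.3]
width: 0.0421
finger_force: 0.0
```

```bash
python3 - <<'E'
from h import *
plan((.4331,.184,.254,30))
t,s=snapshot("top"),snapshot("side")
T,S=corks(t,s); print([(np.round(p,4),c,a) for p,c,a in T],[np.round(p,4) for p,c,a in S])
m,B=blobs(t,(0,0,125),(180,16,255),1,(285,200,390,305)); m=cv2.morphologyEx(m,cv2.MORPH_OPEN,np.ones((3,3)))
c=max(cv2.findContours(m,0,1)[0],key=cv2.contourArea).reshape(-1,2); print(circ(plane(t,cv2.convexHull(c).reshape(-1,2).astype(float),.004)))
W=np.zeros((440,800,3),np.uint8)
for im,(x0,y0,x1,y1),X in((t,(290,205,390,305),0),(s,(290,230,390,330),400)):
    W[:400,X:X+400]=cv2.resize(im["image"][y0:y1,x0:x1,::-1],None,fx=4,fy=4,interpolation=cv2.INTER_CUBIC)
cv2.imwrite("pics/m8.png",W)
E
```

```text
t16.05 [0.434  0.1834 0.3609] yaw 30.06 w 0.042 F [ 0.7 -0.3 -1.3] ff 0.0
[-0.009, -0.019, 2.139, 0.006]
[(array([ 0.5602, -0.0223]), array([336.85294118, 251.34313725]), np.int32(102)), (array([0.4728, 0.3343]), array([168.57954545, 289.        ]), np.int32(88))] [array([ 0.5635, -0.0271]), array([0.4356, 0.183 ]), array([0.4154, 0.2576]), array([0.4751, 0.3328]), array([0.4036, 0.3367])]
(array([ 0.55794364, -0.02184342]), np.float64(0.08889359667397279))
```

View pics/m8.png

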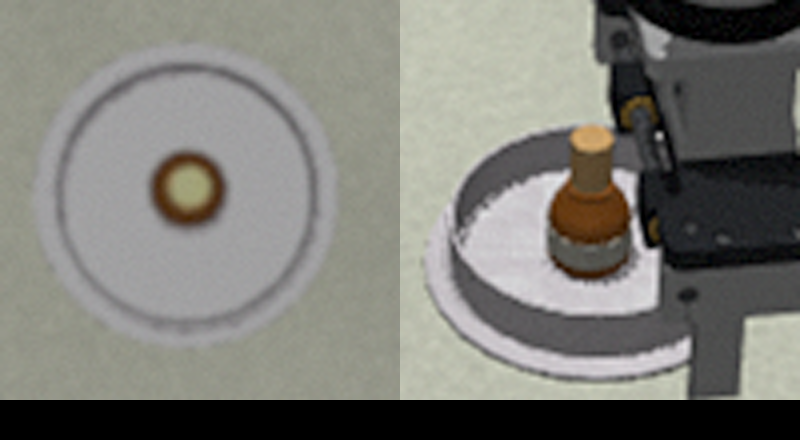

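The centre jar stands upright near the tin's centre: cork at (188,188) against plate centre about (185,195) in the ×4 crop. I'll quantify the offset.

```bash
python3 - <<'E'
from h import *
np.set_printoptions(precision=4,suppress=True)
t,s=snapshot("top"),snapshot("side")
print("side cork top",plane(s,[[338.25,264.6]],.084))
m,B=blobs(t,(3,60,20),(24,255,160),1,(315,230,360,275)); c=max(cv2.findContours(m,0,1)[0],key=cv2.contourArea); 
h=cv2.convexHull(c).reshape(-1,2).astype(float)
for z in(.02,.034): print("top body",z,circ(plane(t,h,z)))
# dark ring in top : radial scan of darkest pixel between r 24..40 px
g=cv2.GaussianBlur(cv2.cvtColor(t["image"],cv2.COLOR_RGB2GRAY),(3,3),0).astype(np.float32)
c0=np.array([337.,254.]); P=[]
for a in np.radians(np.arange(0,360,5)):
    r=np.arange(27,37,.25); q=c0+np.c_[r*np.cos(a),r*np.sin(a)]
    v=cv2.remap(g,q[:,0].astype(np.float32).reshape(1,-1),q[:,1].astype(np.float32).reshape(1,-1),1)[0]; P.append(q[v.argmin()])
P=np.array(P)
for z in(.019,.034): print("ring",z,circ(plane(t,P,z)))
E
```

```text
side cork top [[ 0.5605 -0.0228]]
top body 0.02 (array([ 0.5605, -0.0229]), np.float64(0.019827596710385708))
top body 0.034 (array([ 0.5602, -0.0226]), np.float64(0.019548292940284887))
ring 0.019 (array([ 0.5569, -0.0222]), np.float64(0.07206509898636566))
ring 0.034 (array([ 0.5566, -0.0219]), np.float64(0.07097852783511797))
```

Call:
{"fn": "apply_moves", "kwargs": {
  "moves": [
    [[-0.02,-0.02,0.8,0,0.55],[-0.02,-0.02,1.6,0,0.55],[-0.02,-0.02,2.14,0,0.55],[-0.02,-0.02,2.14,0,0.55],[-0.02,-0.02,2.14,0,0.7],[-0.02,-0.02,2.14,0,0.9],[-0.02,-0.02,2.14,0,0.9],[-0.02,-0.02,2.14,0,0.9]]
  ]
}}

```text
time: 17.25
tool_pos: [0.4331, 0.1844, 0.2568]
ee_rot: [3.141, -0.003, 0.523]
wrist_force: [0.0, 0.3, 4.2]
width: 0.0216
finger_force: 30.0
```

Call:
{"fn": "apply_moves", "kwargs": {
  "moves": [
    [[0,0,-0.1,0,0.9],[0,0,-0.4,0,0.9],[0,0,-1.2,0,0.9],[0,0,-2.0,0,0.9],[0,0,-2.6,0,0.9],[0,0,-2.6,0,0.9]]
  ]
}}

```text
time: 18.0
tool_pos: [0.433, 0.1844, 0.3886]
ee_rot: [3.14, -0.007, 0.523]
wrist_force: [-0.1, 0.1, -1.5]
width: 0.0214
finger_force: 29.9
```

```bash
python3 - <<'E'
from h import *
plan((.5585,-.0675,.38,60),(.5585,-.0675,.2555,60))
E
```

```text
t18.00 [0.433  0.1844 0.3886] yaw 29.97 w 0.021 F [-0.1  0.1 -1.5] ff 29.9
[-0.341, 5.618, 0.173, -3.003]
[-0.341, 5.618, 2.663, -3.003]
```

Call:
{"fn": "apply_moves", "kwargs": {
  "moves": [
    [[-0.05,0.7,0.15,-1,0.9],[-0.1,1.5,0.15,-2,0.9],[-0.15,2.4,0.15,-3,0.9],[-0.2,3.3,0.15,-3,0.9],[-0.3,4.2,0.15,-3,0.9],[-0.34,5.1,0.15,-3,0.9],[-0.34,5.62,0.15,-3,0.9],[-0.34,5.62,0.15,-3,0.9],[-0.34,5.62,0.15,-3,0.9]]
  ]
}}

```text
time: 19.12
tool_pos: [0.558, -0.0668, 0.3771]
ee_rot: [-3.14, -0.0, 1.048]
wrist_force: [-0.4, -0.0, -1.1]
width: 0.0213
finger_force: 29.9
```

```bash
python3 - <<'E'
from h import *
plan((.5585,-.0675,.258,60))
E
```

```text
t19.12 [ 0.558  -0.0668  0.3771] yaw 60.02 w 0.021 F [-0.4 -0.  -1.1] ff 29.9
[-0.007, 0.017, 2.383, 0.002]
```

Call:
{"fn": "apply_moves", "kwargs": {
  "moves": [
    [[0,0.01,0.7,0,0.9],[0,0.01,1.3,0,0.9],[0,0.01,1.8,0,0.9],[0,0.01,2.15,0,0.9],[0,0.01,2.38,0,0.9],[0,0.01,2.38,0,0.9]]
  ]
}}

```text
time: 19.88
tool_pos: [0.5586, -0.0675, 0.2587]
ee_rot: [-3.141, 0.0, 1.047]
wrist_force: [0.6, 0.2, -0.3]
width: 0.0216
finger_force: 30.0
```

Call:
{"fn": "apply_moves", "kwargs": {
  "moves": [
    [[0,0,0,0,0.8],[0,0,0,0,0.65],[0,0,0,0,0.65],[0,0,-0.6,0,0.65],[0,0,-1.6,0,0.65],[0,0,-2.2,0,0.65]]
  ]
}}

```text
time: 20.62
tool_pos: [0.5589, -0.068, 0.372]
ee_rot: [3.138, -0.001, 1.046]
wrist_force: [-0.5, 0.2, 0.4]
width: 0.033
finger_force: 0.0
```

```bash
python3 - <<'E'
from h import *
plan((.4144,.2588,.37,0),(.4144,.2588,.254,0))
E
```

```text
t20.62 [ 0.5589 -0.068   0.372 ] yaw 59.96 w 0.033 F [-0.5  0.2  0.4] ff 0.0
[4.212, -5.774, 0.041, 5.996]
[4.212, -5.774, 2.361, 5.996]
```

Call:
{"fn": "apply_moves", "kwargs": {
  "moves": [
    [[0.5,-0.7,0,1,0.6],[1.1,-1.5,0,2,0.55],[1.7,-2.3,0,3,0.55],[2.3,-3.15,0,4,0.55],[2.9,-4.0,0,5,0.55],[3.5,-4.8,0,6,0.55],[4.0,-5.5,0,6,0.55],[4.21,-5.77,0.2,6,0.55],[4.21,-5.77,0.2,6,0.55]]
  ]
}}

```text
time: 21.75
tool_pos: [0.4139, 0.259, 0.3575]
ee_rot: [3.14, 0.002, 0.001]
wrist_force: [0.2, 0.7, 0.1]
width: 0.0425
finger_force: 0.0
```

```bash
cat >> h.py <<'E'
def see():
    t,s=snapshot("top"),snapshot("side"); T,S=corks(t,s)
    print("top ",*[np.round(p,4).tolist() for p,c,a in T if a>50]); print("side",*[np.round(p,4).tolist()+[int(a)] for p,c,a in S])
E
python3 - <<'E'
from h import *
plan((.4144,.2588,.254,0))
see()
E
```

```text
t21.75 [0.4139 0.259  0.3575] yaw 0.07 w 0.042 F [0.2 0.7 0.1] ff 0.0
[0.01, 0.003, 2.071, 0.007]
top  [0.5601, -0.0224] [0.5591, -0.0703] [0.4731, 0.3344]
side [0.5687, -0.0264, 31] [0.4163, 0.2548, 75] [0.4751, 0.3326, 134] [0.4035, 0.3372, 147]
```

Call:
{"fn": "apply_moves", "kwargs": {
  "moves": [
    [[-0.02,0,0.8,0,0.55],[-0.02,0,1.6,0,0.55],[-0.02,0,2.07,0,0.55],[-0.02,0,2.07,0,0.55],[-0.02,0,2.07,0,0.7],[-0.02,0,2.07,0,0.9],[-0.02,0,2.07,0,0.9],[-0.02,0,2.07,0,0.9]]
  ]
}}

```text
time: 22.85
tool_pos: [0.4138, 0.2589, 0.2567]
ee_rot: [-3.141, -0.003, -0.0]
wrist_force: [0.7, -0.1, 4.6]
width: 0.0215
finger_force: 29.9
```

Call:
{"fn": "apply_moves", "kwargs": {
  "moves": [
    [[0,0,-0.1,0,0.9],[0,0,-0.4,0,0.9],[0,0,-1.2,0,0.9],[0,0,-2.0,0,0.9],[0,0,-2.6,0,0.9],[0,0,-2.6,0,0.9]]
  ]
}}

```text
time: 23.6
tool_pos: [0.4135, 0.2589, 0.3887]
ee_rot: [-3.139, -0.006, -0.0]
wrist_force: [-0.3, -0.9, -0.9]
width: 0.0217
finger_force: 29.9
```

```bash
python3 - <<'E'
from h import *
x,y=.5585-.046*np.cos(np.pi/6),-.0217-.046*.5; print(x,y)
plan((x,y,.38,0),(x,y,.2555,0))
E
```

```text
0.5186628314259158 -0.044700000000000004
t23.60 [0.4135 0.2589 0.3887] yaw -0.03 w 0.022 F [-0.3 -0.9 -0.9] ff 29.9
[2.105, 6.071, 0.174, -0.003]
[2.105, 6.071, 2.664, -0.003]
```

Call:
{"fn": "apply_moves", "kwargs": {
  "moves": [
    [[0.3,0.8,0.15,0,0.9],[0.6,1.7,0.15,0,0.9],[0.9,2.6,0.15,0,0.9],[1.2,3.5,0.15,0,0.9],[1.5,4.4,0.15,0,0.9],[1.8,5.3,0.15,0,0.9],[2.1,5.9,0.15,0,0.9],[2.1,6.07,0.15,0,0.9],[2.1,6.07,0.15,0,0.9],[2.1,6.07,0.15,0,0.9]]
  ]
}}

```text
time: 24.85
tool_pos: [0.5177, -0.0438, 0.3773]
ee_rot: [-3.141, 0.001, 0.001]
wrist_force: [-0.4, -0.0, 0.0]
width: 0.0216
finger_force: 29.9
```

```bash
python3 - <<'E'
from h import *
plan((.5187,-.0447,.258,0))
E
```

```text
t24.85 [ 0.5177 -0.0438  0.3773] yaw 0.04 w 0.022 F [-0.4 -0.   0. ] ff 29.9
[0.021, 0.018, 2.387, 0.004]
```

Call:
{"fn": "apply_moves", "kwargs": {
  "moves": [
    [[0.02,0.01,0.7,0,0.9],[0.02,0.01,1.3,0,0.9],[0.02,0.01,1.8,0,0.9],[0.02,0.01,2.15,0,0.9],[0.02,0.01,2.38,0,0.9],[0.02,0.01,2.38,0,0.9]]
  ]
}}

```text
time: 25.6
tool_pos: [0.5191, -0.045, 0.2587]
ee_rot: [3.142, 0.0, -0.0]
wrist_force: [-0.0, -0.2, -0.9]
width: 0.0216
finger_force: 30.0
```

Call:
{"fn": "apply_moves", "kwargs": {
  "moves": [
    [[0,0,0,0,0.8],[0,0,0,0,0.65],[0,0,0,0,0.65],[0,0,-0.6,0,0.65],[0,0,-1.6,0,0.65],[0,0,-2.2,0,0.65]]
  ]
}}

```text
time: 26.35
tool_pos: [0.5193, -0.0454, 0.3719]
ee_rot: [3.141, -0.004, -0.001]
wrist_force: [0.3, 0.7, 0.5]
width: 0.0331
finger_force: 0.0
```

```bash
python3 - <<'E'
from h import *
plan((.4727,.3326,.37,120),(.4727,.3326,.37,-60),(.4727,.3326,.37,90))
see()
E
```

```text
t26.35 [ 0.5193 -0.0454  0.3719] yaw -0.04 w 0.033 F [0.3 0.7 0.5] ff 0.0
[-0.937, -7.56, 0.038, -12.004]
[-0.937, -7.56, 0.038, 5.996]
[-0.937, -7.56, 0.038, -9.004]
top  [0.473, 0.3344] [0.4017, 0.338]
side [0.5626, -0.0754, 55] [0.5276, -0.0551, 22] [0.5638, -0.0273, 57] [0.4751, 0.3328, 132] [0.4037, 0.3365, 147]
```

Call:
{"fn": "apply_moves", "kwargs": {
  "moves": [
    [[0,-0.2,-0.1,-1,0.6],[-0.1,-1,-0.1,-2,0.55],[-0.2,-1.9,-0.1,-3,0.55],[-0.3,-2.8,-0.1,-4,0.55],[-0.4,-3.7,-0.1,-5,0.55],[-0.5,-4.6,-0.1,-6,0.55],[-0.6,-5.5,-0.1,-7,0.55],[-0.7,-6.4,-0.1,-8,0.55],[-0.8,-7.2,-0.1,-9,0.55],[-0.94,-7.56,-0.1,-10,0.55]]
  ]
}}

```text
time: 27.7
tool_pos: [0.4717, 0.3345, 0.3711]
ee_rot: [-3.138, 0.001, 1.753]
wrist_force: [0.1, -0.7, -0.5]
width: 0.0423
finger_force: 0.0
```

Call:
{"fn": "apply_moves", "kwargs": {
  "moves": [
    [[0,0,0,-1,0.55],[0,0,0,-2,0.55],[0,0,0.3,-2,0.55],[0,0,0.3,-2,0.55]]
  ]
}}

```text
time: 28.2
tool_pos: [0.4719, 0.3323, 0.3552]
ee_rot: [-3.136, 0.0, 2.091]
wrist_force: [-0.5, -0.5, 0.4]
width: 0.0423
finger_force: 0.0
```

```bash
python3 - <<'E'
from h import *
plan((.4727,.3326,.254,120))
see()
E
```

```text
t28.20 [0.4719 0.3323 0.3552] yaw 119.82 w 0.042 F [-0.5 -0.5  0.4] ff 0.0
[-0.003, 0.017, 2.024, -0.018]
top  [0.5589, -0.07] [0.5468, -0.0128] [0.5167, -0.0473]
side [0.5627, -0.0748, 60] [0.519, -0.052, 67] [0.5504, -0.0179, 74] [0.4034, 0.3368, 136]
```

The centre jar has been knocked: it moved from (.560,−.022) to (.547,−.013) in the top reading, and one ring jar was pushed 4 mm. I'll mend it before going on.

```bash
python3 - <<'E'
from h import *
plan((.545,-.012,.37,60),(.545,-.012,.255,60))
E
```

```text
t28.30 [0.4722 0.3324 0.3573] yaw 119.86 w 0.042 F [0.3 0.2 0.8] ff 0.0
[-6.699, -2.168, -0.253, 5.986]
[-6.699, -2.168, 2.047, 5.986]
```

Call:
{"fn": "apply_moves", "kwargs": {
  "moves": [
    [[-0.6,-0.2,-0.2,1,0.6],[-1.5,-0.5,-0.25,2,0.62],[-2.4,-0.8,-0.25,3,0.62],[-3.3,-1.1,-0.25,4,0.62],[-4.2,-1.35,-0.25,5,0.62],[-5.1,-1.65,-0.25,6,0.62],[-6.0,-1.95,-0.25,6,0.62],[-6.7,-2.17,-0.25,6,0.62],[-6.7,-2.17,-0.25,6,0.62],[-6.7,-2.17,-0.25,6,0.62]]
  ]
}}

```text
time: 29.55
tool_pos: [0.5456, -0.0114, 0.3713]
ee_rot: [-3.141, -0.001, 1.046]
wrist_force: [0.4, 0.9, 0.6]
width: 0.0358
finger_force: 0.0
```

```bash
python3 - <<'E'
from h import *
plan((.545,-.012,.255,60),(.5575,-.0215,.255,60))
t,s=snapshot("top"),snapshot("side")
W=np.zeros((400,800,3),np.uint8)
for im,(x0,y0,x1,y1),X in((t,(290,205,390,305),0),(s,(290,230,390,330),400)):
    W[:400,X:X+400]=cv2.resize(im["image"][y0:y1,x0:x1,::-1],None,fx=4,fy=4,interpolation=cv2.INTER_CUBIC)
cv2.imwrite("pics/m9.png",W)
E
```

```text
t29.55 [ 0.5456 -0.0114  0.3713] yaw 59.93 w 0.036 F [0.4 0.9 0.6] ff 0.0
[-0.016, -0.004, 2.327, -0.007]
[-0.055, 0.308, 2.327, -0.007]
```

View pics/m9.png

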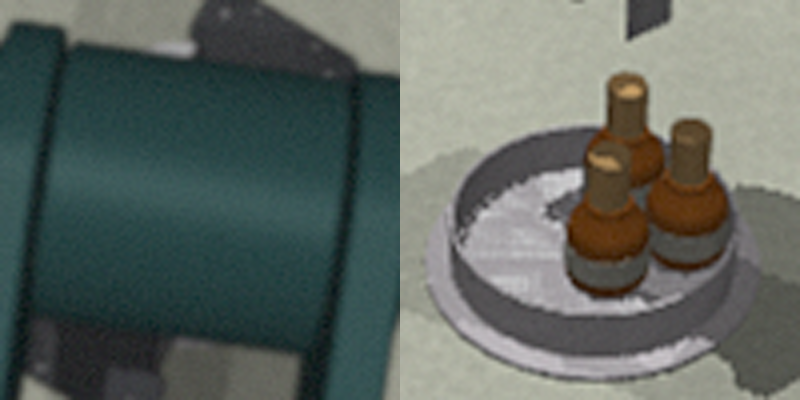

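All three jars are upright: the knocked one is front centre at crop (605,215), the other two behind. I'll regrip the centre jar and set it back.

Call:
{"fn": "apply_moves", "kwargs": {
  "moves": [
    [[-0.01,0,0.8,0,0.62],[-0.01,0,1.6,0,0.62],[-0.01,0,2.32,0,0.62],[-0.01,0,2.32,0,0.62],[-0.01,0,2.32,0,0.75],[-0.01,0,2.32,0,0.9],[-0.01,0,2.32,0,0.9],[-0.01,0,2.32,0,0.9]]
  ]
}}

```text
time: 30.65
tool_pos: [0.5461, -0.0121, 0.2576]
ee_rot: [3.138, -0.002, 1.047]
wrist_force: [-0.7, 2.3, 6.8]
width: 0.0213
finger_force: 30.0
```

```bash
python3 - <<'E'
from h import *
plan((.5575,-.0215,.256,60))
E
```

```text
t30.65 [ 0.5461 -0.0121  0.2576] yaw 59.97 w 0.021 F [-0.7  2.3  6.8] ff 30.0
[-0.048, 0.291, 0.032, -0.003]
```

Call:
{"fn": "apply_moves", "kwargs": {
  "moves": [
    [[0,0,-0.2,0,0.9],[-0.02,0.1,-0.25,0,0.9],[-0.05,0.2,-0.25,0,0.9],[-0.05,0.29,-0.25,0,0.9],[-0.05,0.29,-0.15,0,0.9],[-0.05,0.29,-0.04,0,0.9],[-0.05,0.29,-0.04,0,0.75],[-0.05,0.29,-0.04,0,0.65],[-0.05,0.29,-0.04,0,0.63],[-0.05,0.29,-0.6,0,0.63]]
  ]
}}

```text
time: 31.9
tool_pos: [0.5558, -0.0215, 0.2825]
ee_rot: [-3.136, 0.003, 1.047]
wrist_force: [0.3, -0.9, -0.4]
width: 0.0349
finger_force: 0.0
```

Call:
{"fn": "apply_moves", "kwargs": {
  "moves": [
    [[0,0,-1,0,0.62],[0,0,-2,0,0.62],[0,-0.5,-2,0,0.62],[0,-1.5,-2,0,0.62],[0,-2.5,-2,0,0.62],[0,-3.5,-2,0,0.62],[0,-3.5,-2,0,0.62],[0,-3.5,-2,0,0.62]]
  ]
}}

```text
time: 32.9
tool_pos: [0.4055, 0.0659, 0.3855]
ee_rot: [3.14, -0.0, 1.047]
wrist_force: [0.7, -0.3, -0.5]
width: 0.0354
finger_force: 0.0
```

```bash
python3 - <<'E'
from h import *
plan()
see()
E
```

```text
t32.90 [0.4055 0.0659 0.3855] yaw 59.97 w 0.035 F [ 0.7 -0.3 -0.5] ff 0.0
top  [0.5591, -0.0703] [0.5563, -0.0228] [0.5166, -0.0475] [0.4729, 0.3344] [0.4016, 0.338]
side [0.5628, -0.0751, 58] [0.5195, -0.0526, 63] [0.5595, -0.0274, 67] [0.4751, 0.3327, 133] [0.4037, 0.3366, 148]
```

```bash
python3 - <<'E'
from h import *
plan((.5575,-.0678,.37,0),(.5575,-.0678,.257,0))
E
```

```text
t33.00 [0.4061 0.0655 0.3852] yaw 59.91 w 0.036 F [ 0.8 -1.1 -0.2] ff 0.0
[-0.789, 3.957, 0.304, 5.991]
[-0.789, 3.957, 2.564, 5.991]
```

Call:
{"fn": "apply_moves", "kwargs": {
  "moves": [
    [[-0.1,0.6,0,1,0.62],[-0.3,1.4,0,2,0.62],[-0.45,2.2,0,3,0.62],[-0.6,3,0,4,0.62],[-0.75,3.7,0,5,0.62],[-0.79,3.96,0,6,0.62],[-0.79,3.96,0.3,6,0.62],[-0.79,3.96,0.3,6,0.62]]
  ]
}}

```text
time: 34.0
tool_pos: [0.5566, -0.0674, 0.3674]
ee_rot: [-3.14, 0.005, 0.001]
wrist_force: [-0.0, -0.1, -0.6]
width: 0.0358
finger_force: 0.0
```

```bash
python3 - <<'E'
from h import *
plan((.5575,-.0678,.257,0))
E
```

```text
t34.00 [ 0.5566 -0.0674  0.3674] yaw 0.08 w 0.036 F [-0.  -0.1 -0.6] ff 0.0
[0.018, 0.008, 2.207, 0.008]
```

Call:
{"fn": "apply_moves", "kwargs": {
  "moves": [
    [[0.01,0,0.8,0,0.62],[0.01,0,1.6,0,0.62],[0.01,0,2.2,0,0.62],[0.01,0,2.2,0,0.62],[0.01,0,2.2,0,0.75],[0.01,0,2.2,0,0.9],[0.01,0,2.2,0,0.9],[0.01,0,2.2,0,0.62],[0.01,0,2.2,0,0.62],[0.01,0,2.2,0,0.62]]
  ]
}}

```text
time: 35.25
tool_pos: [0.5572, -0.0673, 0.2599]
ee_rot: [-3.141, 0.001, -0.001]
wrist_force: [-0.0, 0.0, 0.1]
width: 0.0354
finger_force: 0.0
```

Call:
{"fn": "apply_moves", "kwargs": {
  "moves": [
    [[0,0,-1,0,0.62],[0,0,-2.2,0,0.62],[0,0,-2.4,-1,0.62],[-0.5,-0.6,-2.4,-2,0.62],[-0.7,-1.5,-2.4,-3,0.55],[-0.9,-2.4,-2.4,-4,0.55],[-1.1,-3.3,-2.4,-5,0.55],[-1.3,-4.2,-2.4,-6,0.55],[-1.5,-5.1,-2.4,-7,0.55],[-1.7,-6,-2.4,-8,0.55]]
  ]
}}

```text
time: 36.5
tool_pos: [0.4719, 0.2341, 0.3801]
ee_rot: [3.142, 0.0, 1.401]
wrist_force: [0.7, 0.2, -0.1]
width: 0.0422
finger_force: 0.0
```

```bash
python3 - <<'E'
from h import *
plan((.4724,.3326,.36,120),(.4724,.3326,.254,120))
see()
E
```

```text
t36.50 [0.4719 0.2341 0.3801] yaw 80.29 w 0.042 F [ 0.7  0.2 -0.1] ff 0.0
[1.943, -0.323, 0.401, -3.971]
[1.943, -0.323, 2.521, -3.971]
top  [0.5591, -0.0693] [0.5563, -0.0227] [0.5166, -0.047]
side [0.4751, 0.3329, 136] [0.4035, 0.3368, 152]
```

Call:
{"fn": "apply_moves", "kwargs": {
  "moves": [
    [[0.6,-0.1,0.2,-1,0.55],[1.3,-0.2,0.4,-2,0.55],[1.94,-0.32,0.4,-3,0.55],[1.94,-0.32,0.4,-3.97,0.55],[1.94,-0.32,0.4,-3.97,0.55],[1.94,-0.32,1.2,-3.97,0.55],[1.94,-0.32,2.0,-3.97,0.55],[1.94,-0.32,2.52,-3.97,0.55],[1.94,-0.32,2.52,-3.97,0.55],[1.94,-0.32,2.52,-3.97,0.75]]
  ]
}}

```text
time: 37.85
tool_pos: [0.4743, 0.3307, 0.2557]
ee_rot: [3.139, 0.0, 2.086]
wrist_force: [-0.1, -0.0, 0.6]
width: 0.0357
finger_force: 0.0
```

Call:
{"fn": "apply_moves", "kwargs": {
  "moves": [
    [[0,0,0,0,0.9],[0,0,0,0,0.9],[0,0,0,0,0.9]]
  ]
}}

```text
time: 38.22
tool_pos: [0.4741, 0.3312, 0.256]
ee_rot: [3.138, 0.0, 2.088]
wrist_force: [-0.4, -1.2, 4.8]
width: 0.0214
finger_force: 30.0
```

Call:
{"fn": "apply_moves", "kwargs": {
  "moves": [
    [[0,0,-0.1,0,0.9],[0,0,-0.4,0,0.9],[0,0,-1.2,0,0.9],[0,0,-2.0,0,0.9],[0,0,-2.6,0,0.9],[0,0,-2.6,0,0.9]]
  ]
}}

```text
time: 38.98
tool_pos: [0.4739, 0.3313, 0.388]
ee_rot: [3.135, 0.0, 2.089]
wrist_force: [0.4, 0.6, -2.2]
width: 0.0214
finger_force: 30.0
```

```bash
python3 - <<'E'
from h import *
plan((.5155,.0018,.38,120))
see()
E
```

```text
t38.98 [0.4739 0.3313 0.388 ] yaw 119.67 w 0.021 F [ 0.4  0.6 -2.2] ff 30.0
[-6.137, -2.539, 0.161, -0.033]
top  [0.5594, -0.0696] [0.5563, -0.0227] [0.5166, -0.0472]
side [0.5626, -0.0745, 60] [0.519, -0.052, 67] [0.559, -0.0282, 65] [0.6355, 0.1012, 29] [0.4035, 0.3368, 134]
```

```bash
python3 - <<'E'
from h import *
plan((.5165,.0001,.38,120))
E
```

```text
t39.08 [0.4735 0.331  0.3835] yaw 119.67 w 0.021 F [-0.6  0.5 -1.1] ff 30.0
[-6.176, -2.527, 0.069, -0.033]
```

Call:
{"fn": "apply_moves", "kwargs": {
  "moves": [
    [[-0.6,-0.25,0.05,0,0.9],[-1.4,-0.58,0.05,0,0.9],[-2.3,-0.95,0.05,0,0.9],[-3.2,-1.3,0.05,0,0.9],[-4.1,-1.7,0.05,0,0.9],[-5,-2.05,0.05,0,0.9],[-5.8,-2.4,0.05,0,0.9],[-6.17,-2.53,0.05,0,0.9],[-6.17,-2.53,0.05,0,0.9],[-6.17,-2.53,0.05,0,0.9]]
  ]
}}

```text
time: 40.33
tool_pos: [0.5163, 0.0014, 0.3811]
ee_rot: [-3.141, -0.001, 2.09]
wrist_force: [0.5, 0.3, -0.4]
width: 0.0216
finger_force: 30.0
```

```bash
python3 - <<'E'
from h import *
plan((.5165,.0001,.258,120))
E
```

```text
t40.33 [0.5163 0.0014 0.3811] yaw 119.74 w 0.022 F [ 0.5  0.3 -0.4] ff 30.0
[-0.025, -0.011, 2.461, -0.026]
```

Call:
{"fn": "apply_moves", "kwargs": {
  "moves": [
    [[-0.02,0,0.7,0,0.9],[-0.02,0,1.3,0,0.9],[-0.02,0,1.8,0,0.9],[-0.02,0,2.2,0,0.9],[-0.02,0,2.45,0,0.9],[-0.02,0,2.45,0,0.9]]
  ]
}}

```text
time: 41.08
tool_pos: [0.517, 0.0003, 0.2586]
ee_rot: [-3.141, -0.0, 2.09]
wrist_force: [0.9, -1.4, -2.2]
width: 0.0212
finger_force: 30.0
```

Call:
{"fn": "apply_moves", "kwargs": {
  "moves": [
    [[0,0,0,0,0.8],[0,0,0,0,0.65],[0,0,0,0,0.65],[0,0,-0.6,0,0.65],[0,0,-1.6,0,0.65],[0,0,-2.2,0,0.65]]
  ]
}}

```text
time: 41.82
tool_pos: [0.517, -0.0005, 0.3724]
ee_rot: [3.139, 0.002, 2.088]
wrist_force: [0.1, -0.4, -0.2]
width: 0.0332
finger_force: 0.0
```

```bash
python3 - <<'E'
from h import *
plan((.4015,.336,.37,60))
E
```

```text
t41.83 [ 5.170e-01 -5.000e-04  3.724e-01] yaw 119.66 w 0.033 F [ 0.1 -0.4 -0.2] ff 0.0
[6.992, 1.324, 0.047, 5.966]
```

Call:
{"fn": "apply_moves", "kwargs": {
  "moves": [
    [[0.6,0.1,0,1,0.6],[1.5,0.28,0,2,0.55],[2.4,0.45,0,3,0.55],[3.3,0.62,0,4,0.55],[4.2,0.8,0,5,0.55],[5.1,0.97,0,6,0.55],[6,1.14,0,6,0.55],[6.8,1.29,0,5.97,0.55],[6.99,1.32,0.2,5.97,0.55],[6.99,1.32,0.2,5.97,0.55]]
  ]
}}

```text
time: 43.08
tool_pos: [0.401, 0.3357, 0.3579]
ee_rot: [-3.141, 0.003, 1.047]
wrist_force: [0.7, -0.2, 0.2]
width: 0.0427
finger_force: 0.0
```

Call:
{"fn": "apply_moves", "kwargs": {
  "moves": [
    [[0,0,0,0,0.55],[0,0,0,0,0.55]]
  ]
}}

```text
time: 43.32
tool_pos: [0.4019, 0.3349, 0.3595]
ee_rot: [3.141, -0.0, 1.045]
wrist_force: [0.1, -0.2, -0.4]
width: 0.0424
finger_force: 0.0
```

```bash
python3 - <<'E'
from h import *
plan((.4012,.3362,.254,60))
see()
E
```

```text
t43.33 [0.4019 0.3349 0.3595] yaw 59.86 w 0.042 F [ 0.1 -0.2 -0.4] ff 0.0
[0.016, -0.025, 2.11, -0.014]
top  [0.5595, -0.0699] [0.5564, -0.0227] [0.516, 0.0023] [0.5168, -0.0474]
side [0.4052, 0.34, 93]
```

Call:
{"fn": "apply_moves", "kwargs": {
  "moves": [
    [[0.02,-0.02,0.8,0,0.55],[0.02,-0.02,1.6,0,0.55],[0.02,-0.02,2.11,0,0.55],[0.02,-0.02,2.11,0,0.55],[0.02,-0.02,2.11,0,0.7],[0.02,-0.02,2.11,0,0.9],[0.02,-0.02,2.11,0,0.9],[0.02,-0.02,2.11,0,0.9]]
  ]
}}

```text
time: 44.42
tool_pos: [0.4013, 0.3375, 0.2553]
ee_rot: [3.14, -0.003, 1.047]
wrist_force: [0.2, 0.6, 5.2]
width: 0.0217
finger_force: 30.0
```

Call:
{"fn": "apply_moves", "kwargs": {
  "moves": [
    [[0,0,-0.1,0,0.9],[0,0,-0.4,0,0.9],[0,0,-1.2,0,0.9],[0,0,-2.0,0,0.9],[0,0,-2.6,0,0.9],[0,0,-2.6,0,0.9]]
  ]
}}

```text
time: 45.18
tool_pos: [0.4012, 0.3374, 0.3873]
ee_rot: [3.138, -0.006, 1.047]
wrist_force: [0.5, -0.0, -1.5]
width: 0.0214
finger_force: 29.9
```

```bash
python3 - <<'E'
from h import *
plan((.5555,.0245,.38,60))
E
```

```text
t45.17 [0.4012 0.3374 0.3873] yaw 59.97 w 0.021 F [ 0.5 -0.  -1.5] ff 29.9
[-3.874, 5.804, 0.147, -0.003]
```

Call:
{"fn": "apply_moves", "kwargs": {
  "moves": [
    [[-0.35,0.6,0.1,0,0.9],[-0.9,1.4,0.1,0,0.9],[-1.5,2.3,0.1,0,0.9],[-2.1,3.2,0.1,0,0.9],[-2.7,4.1,0.1,0,0.9],[-3.3,5,0.1,0,0.9],[-3.75,5.65,0.1,0,0.9],[-3.85,5.82,0.1,0,0.9],[-3.85,5.82,0.1,0,0.9],[-3.85,5.82,0.1,0,0.9]]
  ]
}}

```text
time: 46.42
tool_pos: [0.556, 0.0261, 0.3782]
ee_rot: [-3.14, 0.0, 1.048]
wrist_force: [0.0, 0.5, -0.4]
width: 0.0211
finger_force: 29.9
```

```bash
python3 - <<'E'
from h import *
plan((.5565,.025,.257,60))
E
```

```text
t46.42 [0.556  0.0261 0.3782] yaw 60.06 w 0.021 F [ 0.   0.5 -0.4] ff 29.9
[-0.015, 0.019, 2.425, 0.006]
```

Call:
{"fn": "apply_moves", "kwargs": {
  "moves": [
    [[-0.01,0.02,0.7,0,0.9],[-0.01,0.02,1.3,0,0.9],[-0.01,0.02,1.8,0,0.9],[-0.01,0.02,2.2,0,0.9],[-0.01,0.02,2.42,0,0.9],[-0.01,0.02,2.42,0,0.9]]
  ]
}}

```text
time: 47.18
tool_pos: [0.5568, 0.0248, 0.2576]
ee_rot: [-3.141, 0.0, 1.048]
wrist_force: [-0.1, -0.0, -0.8]
width: 0.0214
finger_force: 30.0
```

Call:
{"fn": "apply_moves", "kwargs": {
  "moves": [
    [[0,0,0,0,0.8],[0,0,0,0,0.65],[0,0,0,0,0.65],[0,0,-0.6,0,0.65],[0,0,-1.6,0,0.65],[0,0,-2.4,0,0.65],[0,-1,-2.4,0,0.65],[0,-2,-2.4,0,0.65],[0,-3,-2.4,0,0.65],[0,-3.5,-2.4,0,0.65]]
  ]
}}

```text
time: 48.42
tool_pos: [0.4037, 0.1123, 0.3783]
ee_rot: [3.141, -0.001, 1.048]
wrist_force: [-0.2, -1.3, 0.5]
width: 0.0335
finger_force: 0.0
```

```bash
python3 - <<'E'
from h import *
plan()
t,s=snapshot("top"),snapshot("side"); T,_=corks(t,s); P=np.array([p for p,c,a in T if a>50]); print(P.round(4))
from scipy.spatial.distance import cdist
print((cdist(P,P)*1000).round(1),(np.linalg.norm(P-[.5577,-.022],axis=1)*1000).round(1))
W=np.zeros((400,800,3),np.uint8)
for im,(x0,y0,x1,y1),X in((t,(290,205,390,305),0),(s,(290,230,390,330),400)):
    W[:400,X:X+400]=cv2.resize(im["image"][y0:y1,x0:x1,::-1],None,fx=4,fy=4,interpolation=cv2.INTER_CUBIC)
cv2.imwrite("pics/m10.png",W)
E
```

```text
t48.42 [0.4037 0.1123 0.3783] yaw 60.02 w 0.033 F [-0.2 -1.3  0.5] ff 0.0
[[ 0.5584  0.0229]
 [ 0.5593 -0.0695]
 [ 0.5563 -0.0228]
 [ 0.5159  0.0025]
 [ 0.5167 -0.0474]]
[[ 0.  92.5 45.8 47.1 81.7]
 [92.5  0.  46.9 84.1 48.1]
 [45.8 46.9  0.  47.6 46.6]
 [47.1 84.1 47.6  0.  49.9]
 [81.7 48.1 46.6 49.9  0. ]] [44.9 47.6  1.6 48.4 48.2]
```

View pics/m10.png

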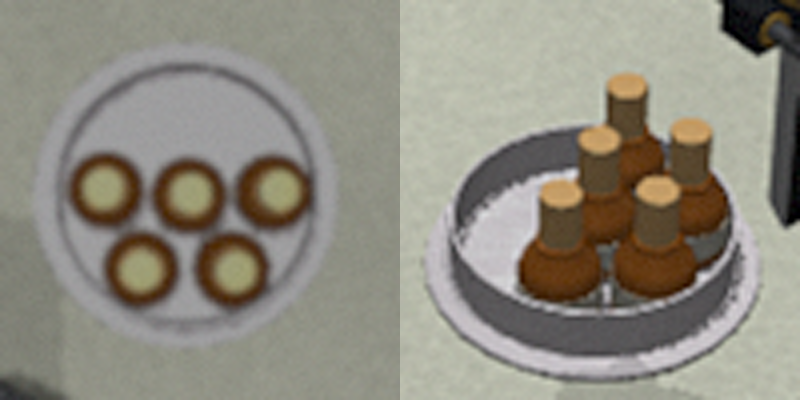

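The crop shows all five upright, with D–C (lower pair) slightly wide at 49.9 mm. I'll nudge D inwards by a regrip.

```bash
python3 - <<'E'
from h import *
plan((.5176,0,.37,29))
E
```

```text
t48.52 [0.4039 0.1124 0.3785] yaw 60.10 w 0.033 F [ 0.8 -0.7  0.3] ff 0.0
[-0.816, 3.091, 0.171, 3.11]
```

Call:
{"fn": "apply_moves", "kwargs": {
  "moves": [
    [[-0.15,0.6,0.1,1,0.62],[-0.4,1.4,0.1,2,0.62],[-0.6,2.2,0.1,3.1,0.62],[-0.8,2.9,0.1,3.11,0.62],[-0.82,3.09,0.17,3.11,0.62],[-0.82,3.09,0.17,3.11,0.62],[-0.82,3.09,0.17,3.11,0.62]]
  ]
}}

```text
time: 49.4
tool_pos: [0.5184, -0.0007, 0.3692]
ee_rot: [-3.141, 0.0, 0.505]
wrist_force: [0.4, 0.4, 0.3]
width: 0.0358
finger_force: 0.0
```

```bash
python3 - <<'E'
from h import *
plan((.5176,0,.257,29))
E
```

```text
t49.40 [ 0.5184 -0.0007  0.3692] yaw 28.91 w 0.036 F [0.4 0.4 0.3] ff 0.0
[-0.009, -0.02, 2.244, -0.009]
```

Call:
{"fn": "apply_moves", "kwargs": {
  "moves": [
    [[-0.01,-0.02,0.8,0,0.62],[-0.01,-0.02,1.6,0,0.62],[-0.01,-0.02,2.2,0,0.62],[-0.01,-0.02,2.2,0,0.62],[-0.01,-0.02,2.2,0,0.75],[-0.01,-0.02,2.2,0,0.9],[-0.01,-0.02,2.2,0,0.9],[-0.01,-0.02,2.2,0,0.62],[-0.01,-0.02,2.2,0,0.62],[-0.01,-0.02,2.2,0,0.62]]
  ]
}}

```text
time: 50.65
tool_pos: [0.5179, -0.0007, 0.259]
ee_rot: [-3.142, 0.0, 0.504]
wrist_force: [0.2, 0.5, -0.5]
width: 0.0357
finger_force: 0.0
```

Call:
{"fn": "apply_moves", "kwargs": {
  "moves": [
    [[0,0,-1,0,0.62],[0,0,-2.2,0,0.62],[0,0,-2.4,0,0.5],[-1,0.2,-2.4,0,0.4],[-2,0.4,-2.4,0,0.4],[-2.8,0.8,-2.4,0,0.4],[-2.8,1.6,-2.4,0,0.4],[-2.8,2.4,-2.4,0,0.4],[-2.8,3.2,-2.4,0,0.4]]
  ]
}}

```text
time: 51.78
tool_pos: [0.4727, -0.2095, 0.3779]
ee_rot: [-3.14, 0.001, 0.503]
wrist_force: [0.0, -0.1, 1.0]
width: 0.0564
finger_force: 0.0
```

```bash
python3 - <<'E'
from h import *
plan((.411,-.302,.38,29))
t,s=snapshot("top"),snapshot("side"); T,_=corks(t,s); P=np.array([p for p,c,a in T if a>50]); print(P.round(4))
from scipy.spatial.distance import cdist
print((cdist(P,P)*1000).round(1),(np.linalg.norm(P-[.5577,-.022],axis=1)*1000).round(1))
# cover: knob + rim outline
for n,im,b in(("t",t,(460,310,490,345)),("s",s,(430,185,465,215))):
    m,B=blobs(im,(100,150,40),(125,255,255),40,b); print(n,"knob",[(plane(im,[c],.115),c,q) for c,q in B])
m,B=blobs(t,(98,40,40),(125,255,255),1,(415,275,520,375)); ys,xs=np.nonzero(m); h=cv2.convexHull(np.c_[xs,ys].astype(np.int32)).reshape(-1,2); print(circ(plane(t,h.astype(float),.093)))
cv2.imwrite("pics/cov.png",np.hstack([cv2.resize(t["image"][270:380,410:530,::-1],None,fx=3.3,fy=3.3,interpolation=cv2.INTER_CUBIC),cv2.resize(cv2.cvtColor(m,8)[270:380,410:530],None,fx=3.3,fy=3.3)]))
E
```

```text
t51.77 [ 0.4727 -0.2095  0.3779] yaw 28.84 w 0.056 F [ 0.  -0.1  1. ] ff 0.0
[-1.973, 1.026, -0.042, -0.016]
[[ 0.5584  0.0227]
 [ 0.5592 -0.0694]
 [ 0.5564 -0.0227]
 [ 0.5183 -0.0016]
 [ 0.5167 -0.0473]]
[[ 0.  92.1 45.4 46.8 81.4]
 [92.1  0.  46.7 79.2 47.9]
 [45.4 46.7  0.  43.6 46.7]
 [46.8 79.2 43.6  0.  45.8]
 [81.4 47.9 46.7 45.8  0. ]] [44.7 47.4  1.4 44.3 48.2]
t knob []
s knob [(array([[ 0.41131501, -0.29945884]]), array([445.66906475, 198.35971223]), array([441, 191,  11,  16, 139], dtype=int32))]
(array([ 0.3989482 , -0.31161927]), np.float64(0.1153381597223809))
```

View pics/cov.png

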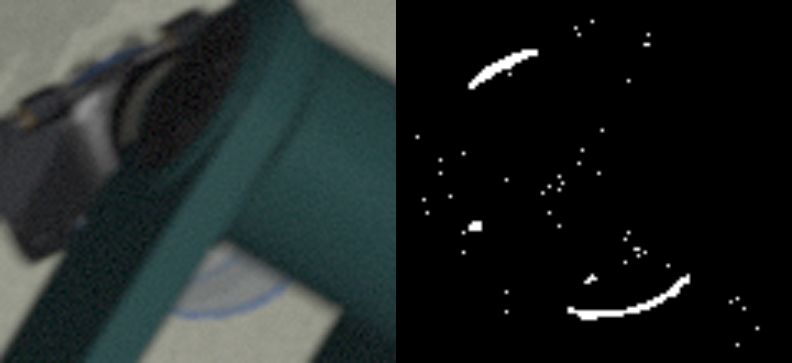

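All jars are now 43.6–47.9 mm apart. The arm hides the cover from the top camera, but the knob is still at the same place in the side view. Next, the cover.

```bash
python3 - <<'E'
from h import *
plan((.4105,-.301,.37,29),(.4105,-.301,.296,29))
E
```

```text
t51.88 [ 0.4733 -0.211   0.3769] yaw 28.68 w 0.056 F [-0.2  0.5 -0.6] ff 0.0
[-1.966, 0.975, 0.137, -0.032]
[-1.966, 0.975, 1.617, -0.032]
```

Call:
{"fn": "apply_moves", "kwargs": {
  "moves": [
    [[-0.6,0.3,0,0,0.5],[-1.3,0.65,0.1,0,0.5],[-1.97,0.97,0.1,0,0.5],[-1.97,0.97,0.1,0,0.5],[-1.97,0.97,0.6,0,0.5],[-1.97,0.97,1.2,0,0.5],[-1.97,0.97,1.61,0,0.5],[-1.97,0.97,1.61,0,0.5]]
  ]
}}

```text
time: 52.88
tool_pos: [0.4096, -0.2967, 0.2963]
ee_rot: [-3.136, 0.001, 0.505]
wrist_force: [0.5, -0.3, 0.1]
width: 0.0469
finger_force: 0.0
```

Call:
{"fn": "apply_moves", "kwargs": {
  "moves": [
    [[0,0,0,0,0.7],[0,0,0,0,0.9],[0,0,0,0,0.9],[0,0,0,0,0.9]]
  ]
}}

```text
time: 53.38
tool_pos: [0.4102, -0.2988, 0.3001]
ee_rot: [3.138, -0.001, 0.504]
wrist_force: [2.5, -1.6, 1.7]
width: 0.0228
finger_force: 30.0
```

Call:
{"fn": "apply_moves", "kwargs": {
  "moves": [
    [[0,0,0,0,0.6],[0,0,0,0,0.5],[0,0,-0.3,0,0.45],[0,0,-0.8,0,0.45],[0,0,-0.8,1,0.45],[0,0,-0.8,2,0.45],[0,0,-0.8,3,0.45],[0,0,-0.8,4,0.45],[0,0,-0.8,5,0.45],[0,0,-0.8,6,0.45]]
  ]
}}

```text
time: 54.62
tool_pos: [0.4097, -0.2983, 0.3397]
ee_rot: [3.141, -0.001, -0.549]
wrist_force: [-0.2, 0.6, 0.6]
width: 0.0521
finger_force: 0.0
```

```bash
python3 - <<'E'
from h import *
plan()
E
```

```text
t54.62 [ 0.4097 -0.2983  0.3397] yaw -31.46 w 0.052 F [-0.2  0.6  0.6] ff 0.0
```

Call:
{"fn": "apply_moves", "kwargs": {
  "moves": [
    [[0,0,0,1,0.5],[0,0,0,2,0.5],[0,0,0,3,0.5],[0,0,0.4,3,0.5],[0,0,0.82,3,0.5],[0,0,0.82,3,0.5],[0,0,0.82,3,0.7],[0,0,0.82,3,0.9],[0,0,0.82,3,0.9],[0,0,0.82,3,0.9]]
  ]
}}

```text
time: 55.88
tool_pos: [0.4094, -0.299, 0.2991]
ee_rot: [3.14, -0.002, -1.067]
wrist_force: [-4.1, -1.7, 6.2]
width: 0.0236
finger_force: 30.0
```

```bash
python3 - <<'E'
from h import *
plan((.557,-.0212,.43,-61))
E
```

```text
t55.88 [ 0.4094 -0.299   0.2991] yaw -61.16 w 0.024 F [-4.1 -1.7  6.2] ff 30.0
[-3.442, -5.266, -2.617, -0.016]
```

Call:
{"fn": "apply_moves", "kwargs": {
  "moves": [
    [[0,0,-0.2,0,0.9],[0,0,-0.7,0,0.9],[0,0,-1.4,0,0.9],[0,0,-2.1,0,0.9],[0,0,-2.6,0,0.9],[-0.3,-0.4,-2.6,0,0.9],[-0.7,-1.05,-2.6,0,0.9],[-1.15,-1.75,-2.6,0,0.9],[-1.6,-2.45,-2.6,0,0.9],[-2.1,-3.2,-2.6,0,0.9]]
  ]
}}

```text
time: 57.12
tool_pos: [0.4998, -0.1275, 0.4267]
ee_rot: [-3.141, 0.002, -1.067]
wrist_force: [0.6, -0.3, -3.4]
width: 0.0236
finger_force: 30.0
```

```bash
python3 - <<'E'
from h import *
plan((.557,-.0212,.43,-61))
E
```

```text
t57.12 [ 0.4998 -0.1275  0.4267] yaw -61.12 w 0.024 F [ 0.6 -0.3 -3.4] ff 30.0
[-1.309, -2.029, -0.066, -0.012]
```

Call:
{"fn": "apply_moves", "kwargs": {
  "moves": [
    [[-0.4,-0.6,0,0,0.9],[-0.8,-1.25,0,0,0.9],[-1.15,-1.8,0,0,0.9],[-1.3,-2.03,0,0,0.9],[-1.3,-2.03,0,0,0.9],[-1.3,-2.03,0,0,0.9],[-1.3,-2.03,0,0,0.9]]
  ]
}}

```text
time: 58.0
tool_pos: [0.5563, -0.0242, 0.4279]
ee_rot: [3.142, -0.0, -1.069]
wrist_force: [-0.2, 0.6, -3.7]
width: 0.0229
finger_force: 30.0
```

```bash
python3 - <<'E'
from h import *
plan((.557,-.0212,.43,-61),(.557,-.0212,.304,-61))
s=snapshot("side")
cv2.imwrite("pics/m11.png",cv2.resize(s["image"][170:340,250:430,::-1],None,fx=3.4,fy=3.4,interpolation=cv2.INTER_CUBIC))
E
```

```text
t58.00 [ 0.5563 -0.0242  0.4279] yaw -61.23 w 0.023 F [-0.2  0.6 -3.7] ff 30.0
[-0.046, -0.041, -0.043, -0.023]
[-0.046, -0.041, 2.477, -0.023]
```

View pics/m11.png

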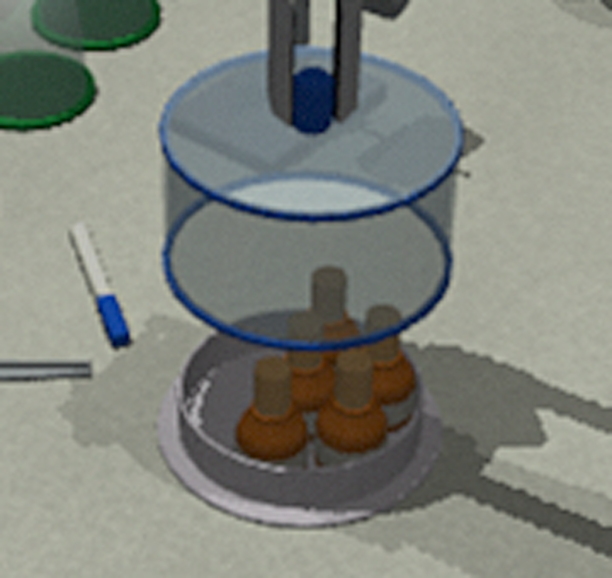

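The cover hangs level, centred above the tin: rim centre at crop x≈308 against tin ≈300, which matches the picture's vertical drift. I'll lower it.

Call:
{"fn": "apply_moves", "kwargs": {
  "moves": [
    [[-0.045,-0.04,0.3,0,0.9],[-0.045,-0.04,0.7,0,0.9],[-0.045,-0.04,1.1,0,0.9],[-0.045,-0.04,1.5,0,0.9],[-0.045,-0.04,1.8,0,0.9],[-0.045,-0.04,2.05,0,0.9],[-0.045,-0.04,2.2,0,0.9],[-0.045,-0.04,2.35,0,0.9],[-0.045,-0.04,2.4,0,0.9],[-0.045,-0.04,2.4,0,0.9]]
  ]
}}

```text
time: 59.3
tool_pos: [0.5574, -0.0203, 0.3079]
ee_rot: [-3.141, -0.0, -1.067]
wrist_force: [-0.1, -0.1, -3.7]
width: 0.0235
finger_force: 30.0
```

```bash
python3 - <<'E'
from h import *
plan((.557,-.0212,.303,-61))
E
```

```text
t59.30 [ 0.5574 -0.0203  0.3079] yaw -61.13 w 0.023 F [-0.1 -0.1 -3.7] ff 30.0
[0.012, 0.016, 0.098, -0.013]
```

Call:
{"fn": "apply_moves", "kwargs": {
  "moves": [
    [[0,0,0.05,0,0.9],[0,0,0.1,0,0.9],[0,0,0.12,0,0.9],[0,0,0.12,0,0.9]]
  ]
}}

```text
time: 59.8
tool_pos: [0.5575, -0.0201, 0.3031]
ee_rot: [-3.14, -0.001, -1.067]
wrist_force: [-0.9, 1.6, 3.8]
width: 0.0234
finger_force: 30.0
```

Call:
{"fn": "apply_moves", "kwargs": {
  "moves": [
    [[0,0,0,0,0.7],[0,0,0,0,0.55],[0,0,0,0,0.4],[0,0,-0.3,0,0.4],[0,0,-1,0,0.4],[0,0,-2,0,0.4],[1,1,-2,0,0.4],[2,2,-2,0,0.4],[3,3,-2,0,0.4],[3.5,3.5,-2,0,0.4]]
  ]
}}

```text
time: 61.05
tool_pos: [0.4877, -0.2598, 0.4033]
ee_rot: [-3.141, -0.002, -1.067]
wrist_force: [1.1, 0.1, 0.6]
width: 0.0558
finger_force: 0.0
```

```bash
python3 - <<'E'
from h import *
plan()
t,s=snapshot("top"),snapshot("side")
W=np.zeros((600,800,3),np.uint8)
W[:360,:480]=cv2.resize(s["image"][:,:,::-1],(480,360),interpolation=cv2.INTER_AREA)
W[:240,480:800]=cv2.resize(t["image"][:,:,::-1],(320,240),interpolation=cv2.INTER_AREA)
W[240:600,480:800]=cv2.resize(s["image"][220:342,285:393,::-1],(320,360),interpolation=cv2.INTER_CUBIC)
cv2.imwrite("pics/m12.png",W)
E
```

```text
t61.05 [ 0.4877 -0.2598  0.4033] yaw -61.13 w 0.056 F [1.1 0.1 0.6] ff 0.0
```

View pics/m12.png

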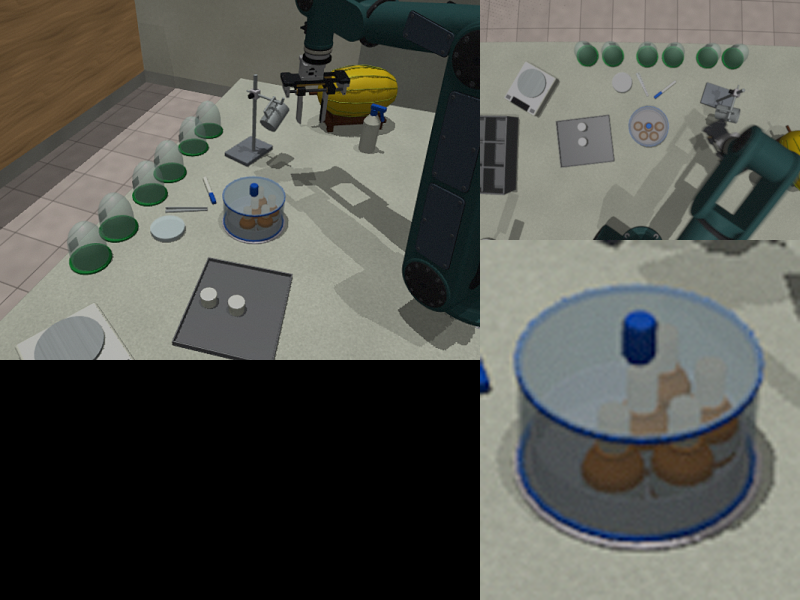

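The cover sits fully down on the plate (rim seen just inside the plate edge), with the jars inside, the mug on the hook, the pots in the tray and the gripper clear.

```bash
python3 -c "
from bench import ticket
print(ticket.close_job())"
```

```text
the job is handed in; nothing more can be done
None
```

The job is handed in (no score came back): the mug hangs on the hook, all five jars present stand close-packed in the tin with one in the middle, the cover is fully down and the two pots are still in the tray. One jar was knocked aside partway through and was set back in place.

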